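# Fit the caddy arm to the inlay bench and load it

### The job

Slide the caddy arm's square tube onto the bench bracket's stub, pressing the red spring button in so that the tube passes over it, and push it fully home until the button pops out through the tube's hole. Only once the arm is locked, load it: every cork sanding block into the bay next to the tube and every brass finger plane into the outer bay. Keep the tray upright throughout and do not disturb the other things on the bench.

Things in the scene. Friction and masses are not known exactly. Their poses are not given: they have to be found in the camera images.
- bracket: fixed bench bracket. Origin on the bench under the collar face, x along the stub from collar to tip, z up. Steel stub 24 x 24 mm, axis 60 mm above the bench, x = 0 to 112 mm, the last 12 mm a black ball nose (12 mm radius). Behind x = 0: dark collar 29 x 29 mm, 35 mm long, whose face stops the tube; then a green post 60 mm wide, 88 mm high
- collar (a point): centre of the collar's stop face, on the stub's axis, 60 mm above the bench; axes as bracket
- button (a joint): red dome button in the stub's +y side (bracket axes), 14 mm across, centre 40.5 mm from the collar face. Value: m pressed in; 0 = out, 8 mm proud; 0.008 = flush. Spring 2.4 N at 0, 7 N flush. Out, its straight sides block the tube; pressed in 4 mm or more (level with the tube's outside, as by a finger pad overlapping the mouth), the tube's flared lip rides over it and presses it the rest
- caddy: caddy arm, 0.3 kg: plywood tray on a square aluminium tube. Origin: centre of the tray's underside, x along the tube to its mouth, z up. Tray 160 (x) x 120 x 56 mm high, walls and floor 4 mm, divider at x = 0. Tube 31 mm square outside, 26 inside, axis at z = 40 mm, from x = 80 to 215 mm. Fitted, its x points against the bracket's x and the tray hangs 20 mm above the bench, sagging a few mm
- mouth (a point): centre of the tube's open mouth, on the tube's axis; axes as caddy
- hole (a point): centre of the button hole (17 mm along the tube, 20 mm high), on the outside of the tube's -y side (caddy axes), 40 mm from the mouth; on this side the mouth's lip is flared inside
- inner_bay (a point): centre of the floor of the bay next to the tube (74 by 112 mm inside, 52 mm deep); for sanding blocks
- outer_bay (a point): centre of the floor of the bay away from the tube (same size); for finger planes
- block0: sanding block, cork below and dark wood above, 75 x 30 x 26 mm (x, y, z), 50 g, lying flat; origin at its centre, x along its length. May be absent
- block1: sanding block, cork below and dark wood above, 75 x 30 x 26 mm (x, y, z), 50 g, lying flat; origin at its centre, x along its length. May be absent
- block2: sanding block, cork below and dark wood above, 75 x 30 x 26 mm (x, y, z), 50 g, lying flat; origin at its centre, x along its length. May be absent
- plane0: small brass finger plane, 72 x 26 x 28 mm (x, y, z), 90 g, solid sole 14 mm high with two side cheeks above it; origin 13 mm above its sole, at the centre, x along its length. May be absent
- plane1: small brass finger plane, 72 x 26 x 28 mm (x, y, z), 90 g, solid sole 14 mm high with two side cheeks above it; origin 13 mm above its sole, at the centre, x along its length. May be absent
- glue: yellow glue bottle, 56 mm across, 130 mm high, origin at the centre of its underside; a bystander
- pencil_mug: blue mug, 76 mm across, 90 mm high, origin at the centre of its underside; a bystander
- screwdriver: screwdriver lying on the bench, 190 mm long, origin at its centre; a bystander
- varnish: amber varnish jar, 64 mm across, 70 mm high, origin at the centre of its underside; a bystander
- veneer: brown veneer board, 160 x 100 x 12 mm, origin at the centre of its underside; a bystander
- tin: round red tin, 72 mm across, 27 mm high, origin at the centre of its underside; a bystander

How it is judged:
By the outcome, as a careful person would: the job done as asked, in the order asked, and still so for the second after the job is handed in, with the robot touching nothing.
Of block0, block1, block2, plane0, plane1 only 3 to 5 are there at a start; the rules pass over those that are not, and their reading is None.
At some moment in a run one of block0, block1, block2, plane0, plane1 may be knocked a few centimetres aside while the robot is not near it.
Once in a run the grip may slacken for a moment while it holds something.
It also fails if it takes over 210 s, if anything falls off the work surface, if the arm or the gripper's body presses on something with over 40 N, if the wrist force passes 120 N, or if a joint passes its speed limit or range.

### The arm

A 6-joint arm with a two-finger parallel gripper is mounted at the origin on the work surface. World frame = base frame: x ahead of the robot, y to its left, z up, the work surface at z = 0. Lengths are in m, angles in rad, forces in N, time in s.
With the tool pointing down it reaches from about 0.3 to 0.85 m from the base axis. Payload 4.2 kg.
Tool frame: the origin (TCP) lies midway between the tips of the shut fingers; the grasp point (between the pads) lies 19 mm behind it; z points along the fingers, y is the line along which they close (so a half turn about z gives the same grasp; the last joint's range is limited). The gripper opens to 91 mm and grips with 3 to 60 N. Pads are 32 mm wide; open, the fingers measure 118 mm over their backs; the gripper's body (76 mm by 178 mm) begins 60 mm behind the grasp point.
Start: joints at [1.19, 0.32, 1.565, -0, 1.257, -0.02], TCP at [0.203, 0.538, 0.214] pointing down, gripper open.
Joint ranges: [-3.11, 3.11], [-0.84, 2.01], [0.21, 2.61], [-1.34, 4.49], [0.05, 2.63], [-2.56, 2.56]. Speed limits (rad/s): [2.57, 2.57, 3.14, 3.14, 3.14, 3.14].

### API

Orientations are given as a unit quaternion [x, y, z, w].
In Python, from workcell import robot gives the robot as it stands.
- The arm moves only by the shell command python3 -m creep 'ROWS' [FORCE]. ROWS is a JSON object of lists of equal length, an entry for each row: "gripper": the closure, from 0 (fully open) to 1 (shut); "offset": the shift along the world's x, y, z in m, a list of three; "delta_rot": the turn, a rotation vector about the world's x, y, z in rad, a list of three. A call has 1 to 8 rows; each row is the pose to reach, as a shift and turn from the pose commanded when the call began; what a row does not reach only later rows make up. A row lasts 1/12 s, in which the tool goes at most 41.7 mm and 7.16 degrees, less where a joint would pass 70% of its speed; a pose out of reach is approached as far as the arm can. A call with a gripper value outside its range is refused whole. The fingers move at their own pace and stop on an object; FORCE is the grip in N (left out, the last holds). Time passes only in rows, so rows that repeat a pose let the fingers close. It gives the time, the measured TCP pose, the force, the opening and the grip force at its end, in the units of the state.
- robot.sense(): the state, without advancing time (a new reading comes with each control period).
- robot.camera(name): name is "side" or "top"; returns a dict with "pixels" (384x512x3 uint8, red, green, blue), "K" (3x3 intrinsics, pixels), "dist_coeffs" ([k1, k2, p1, p2, k3] as OpenCV has them; the pictures are not rectified), "cam_to_world" (4x4, takes a point from camera to world coordinates). Camera axes: x right, y up, looking along -z (the intrinsics and any distortion apply to the point x, -y, -z); pixel columns grow to the right and rows downward; lengths in m; the calibration is good to about 2 mm. A picture is of the moment at which its call begins. There is no depth.
- robot.sign_off(): hands the job in; it is judged then, once.
The state is a dict: "time_s": time; "joint_pos": joint angles; "qd": joint speeds; "tau": joint torques, N m; "position": TCP position; "eef_rot": TCP orientation; "ft_force": force on the tool from outside, world axes, zero at the start; "ft_torque": the same for the moment, N m; "gripper_width": opening from 0.0 (shut) to 1.0 (fully open); "grip_force": force on a finger pad.
Only numpy, scipy, OpenCV 4.12 (cv2) and the standard library are available. Lean on these libraries where they do the work, as an engineer would, in place of code of your own. Each camera call takes 0.05 s, during which the arm holds its last target. There are 200 camera calls.

## Working session

There is one attempt and no reset: what is moved stays moved. The work goes in short steps, Python scripts to look and compute and a shell command to move; the robot and the scene stay as the last step left them, time stands still between calls to the robot, and variables do not carry over. Pictures are saved under pics/ and viewed, at most 18 in all, crops included, and the job is handed in when it is done.

```bash
ls; mkdir -p pics
cat > h.py <<'E'
import numpy as np, cv2
from workcell import robot
def snap(n):
    c=robot.camera(n); c['bgr']=cv2.cvtColor(np.ascontiguousarray(c['pixels']),cv2.COLOR_RGB2BGR); return c
def ray(c,uv):
    p=cv2.undistortPoints(np.array(uv,float).reshape(-1,1,2),np.array(c['K'],float),np.array(c['dist_coeffs'],float)).reshape(-1,2)
    T=np.array(c['cam_to_world']); d=np.c_[p[:,0],-p[:,1],-np.ones(len(p))]@T[:3,:3].T
    return T[:3,3],d
def onz(c,uv,z):
    o,d=ray(c,uv); z=np.broadcast_to(z,len(d)); return o+d*((z-o[2])/d[:,2])[:,None]
def tri(c1,uv1,c2,uv2):
    o1,d1=ray(c1,[uv1]);o2,d2=ray(c2,[uv2]);A=np.c_[d1[0],-d2[0]];t=np.linalg.lstsq(A,o2-o1,rcond=None)[0]
    a=o1+t[0]*d1[0];b=o2+t[1]*d2[0];return (a+b)/2,np.linalg.norm(a-b)
def proj(c,P):
    T=np.linalg.inv(np.array(c['cam_to_world']));p=np.atleast_2d(P)@T[:3,:3].T+T[:3,3];p=p*[1,-1,-1]
    return cv2.projectPoints(p.reshape(-1,1,3),np.zeros(3),np.zeros(3),np.array(c['K'],float),np.array(c['dist_coeffs'],float))[0].reshape(-1,2)
E
python3 - <<'E'
from h import *
for n in('top','side'):
    c=snap(n); cv2.imwrite(f'pics/{n}0.png',cv2.resize(c['bgr'],(800,600),interpolation=cv2.INTER_CUBIC)); print(np.round(c['K'],1).tolist(),np.round(c['dist_coeffs'],3),np.round(c['cam_to_world'],3).tolist())
print(robot.sense())
E
```

```text
pics
[[431.9, 0.0, 256.6], [0.0, 431.9, 192.6], [0.0, 0.0, 1.0]] [0.028 0.    0.    0.    0.   ] [[0.013, 0.981, -0.195, 0.326], [-1.0, 0.013, -0.005, -0.0], [-0.002, 0.196, 0.981, 1.284], [0.0, 0.0, 0.0, 1.0]]
[[356.9, 0.0, 254.9], [0.0, 356.9, 192.7], [0.0, 0.0, 1.0]] [-0.032  0.     0.     0.     0.   ] [[0.88, 0.325, -0.347, 0.181], [-0.475, 0.615, -0.629, -0.629], [0.009, 0.719, 0.695, 0.792], [0.0, 0.0, 0.0, 1.0]]
{'time_s': 0.1, 'joint_pos': array([ 1.19001272e+00,  3.20235737e-01,  1.56550557e+00, -1.26543062e-05,
        1.25742543e+00, -2.00169095e-02]), 'qd': array([ 0.0010605 , -0.00437064, -0.00152597,  0.00173165,  0.0006979 ,
        0.00045587]), 'tau': array([-8.59438387e-06, -4.13336527e+01, -2.32505769e+01,  7.27033569e-02,
        4.22673952e-02, -8.06987100e-05]), 'position': array([0.20281983, 0.53757458, 0.21321988]), 'eef_rot': array([ 1.79404739e-01,  9.83775035e-01, -7.72490226e-04, -1.50773080e-04]), 'ft_force': array([ 0.28278344, -0.24555584,  0.34504915]), 'ft_torque': array([0.0337381 , 0.03862953, 0.04316815]), 'grip_force': 0.0, 'gripper_width': 1.0017709203997005}
```

View pics/top0.png

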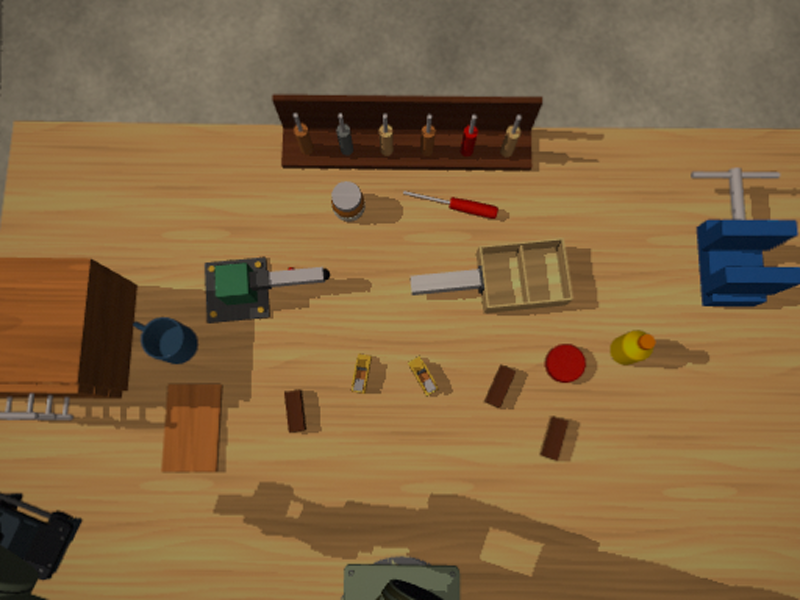

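View pics/side0.png

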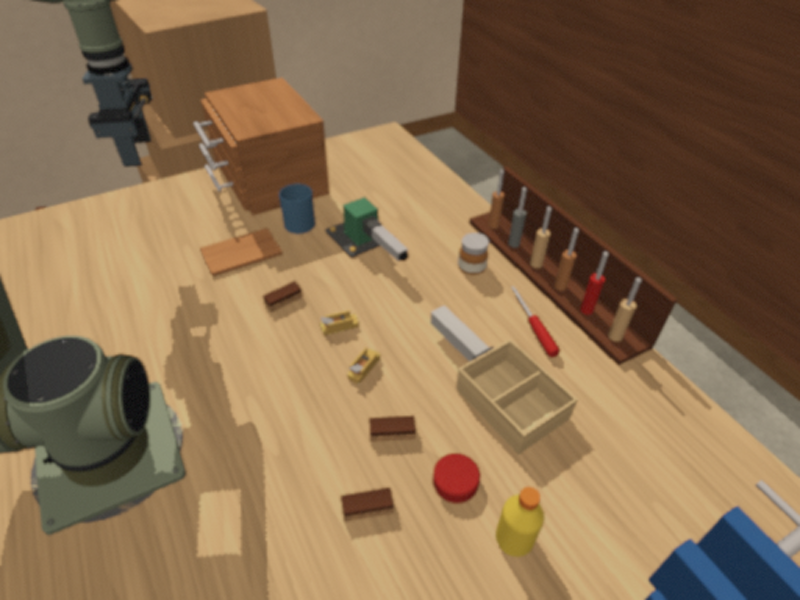

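The top view has the bracket at about (235,283), with its stub pointing right to the nose at (326,274). The red button is on the far side at (291,268). The caddy is at (525,277) with its mouth at (411,285). There are three blocks, at (296,411), (503,387) and (557,438), and two planes, at (362,373) and (424,376). The side view agrees.

```bash
cat > m.py <<'E'
from h import *
def comps(mask,amin):
    n,l,s,c=cv2.connectedComponentsWithStats(mask.astype(np.uint8))
    return [(l==i) for i in range(1,n) if s[i,4]>=amin]
def rect(c,m,z):
    cs=cv2.findContours(m.astype(np.uint8),cv2.RETR_EXTERNAL,cv2.CHAIN_APPROX_NONE)[0]
    P=onz(c,max(cs,key=len).reshape(-1,2),z)[:,:2]
    (cx,cy),(w,h),a=cv2.minAreaRect((P*1000).astype(np.float32))
    if w<h: w,h,a=h,w,a+90
    return np.round([cx,cy,w,h,(a+90)%180-90],1)   # mm, long-axis yaw deg
def hsv(c): return [x.astype(int) for x in cv2.split(cv2.cvtColor(c['bgr'],cv2.COLOR_BGR2HSV))]
def items(c):
    h,s,v=hsv(c); u=np.arange(512)[None,:]+0*h; r=np.arange(384)[:,None]+0*h
    roi=(r>130)&(r<310)&(u>150)&(u<450)
    out={'block':[],'plane':[]}
    for m in comps((v<85)&((h<15)|(h>170))&(s>100)&roi,150): out['block'].append(rect(c,m,.026))
    y=((h>18)&(h<32)&(s>150)&roi).astype(np.uint8)
    for m in comps(cv2.morphologyEx(y,cv2.MORPH_CLOSE,np.ones((7,7))),100): out['plane'].append(rect(c,m,.028))
    return out
E
python3 - <<'E'
from m import *
c=snap('top');print(items(c))
h,s,v=hsv(c);u=np.arange(512)[None,:]+0*h; r=np.arange(384)[:,None]+0*h
roi=(r>145)&(r<215)&(u>160)&(u<320)
for m in comps((s<40)&(v>110)&roi,100):
    uu=u[m];print('gray',uu.min(),uu.max(),r[m].min(),r[m].max(),rect(c,m,.0555),rect(c,m,.072))
for m in comps((v<45)&roi,10): print('dark',u[m].min(),u[m].max(),r[m].min(),r[m].max(),onz(c,[[u[m].mean(),r[m].mean()]],.06).round(4))
for m in comps(((h<8)|(h>172))&(s>150)&(v>90)&(r>150)&(r<190)&(u<220),2): print('red',u[m].mean(),r[m].mean(),m.sum(),onz(c,[[u[m].mean(),r[m].mean()]],.06).round(4))
for p,z in [((482,248),.056),((564,240),.056),((570,302),.056),((486,313),.056)]: print(onz(c,[[p[0]*.64,p[1]*.64]],z).round(4))
d=snap('side')
cv2.imwrite('pics/top1.png',cv2.resize(c['bgr'][140:220,120:380],(780,240),interpolation=cv2.INTER_CUBIC))
cv2.imwrite('pics/side1.png',cv2.resize(d['bgr'][120:290,200:380],(630,595),interpolation=cv2.INTER_CUBIC))
E
```

```text
{'block': [array([ 418.8, -178.7,   75.4,   30.4,  -24.1]), array([367.8, 198.4,  73.6,  31.4,   9.6]), array([ 326.8, -276.1,   73.3,   31.5,  -17.3])], 'plane': [array([ 492.7, -419.9,   78.6,   58.1,  -71.4]), array([439.2,  80. ,  70.9,  28.4,  -9. ]), array([436.1, -36.3,  73.1,  28. ,  31.1])]}
gray 173 206 171 181 [616.9 202.4  96.6  23.5 -83.6] [613.  199.7  95.3  23.2 -83.6]
gray 263 307 173 186 [611.  -75.6 128.5  30.  -83.4] [607.2 -74.6 126.8  29.6 -83.4]
dark 161 173 172 199 [[0.5807 0.2694 0.06  ]]
dark 207 210 172 179 [[0.6188 0.1474 0.06  ]]
dark 307 309 183 187 [[ 0.5941 -0.1421  0.06  ]]
red 185.4 171.4 5 [[0.6298 0.2143 0.06  ]]
[[ 0.6738 -0.1453  0.056 ]]
[[ 0.6912 -0.2997  0.056 ]]
[[ 0.5722 -0.3068  0.056 ]]
[[ 0.5495 -0.1515  0.056 ]]
```

View pics/top1.png

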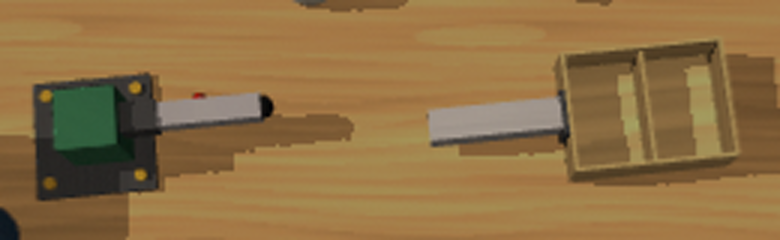

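View pics/side1.png

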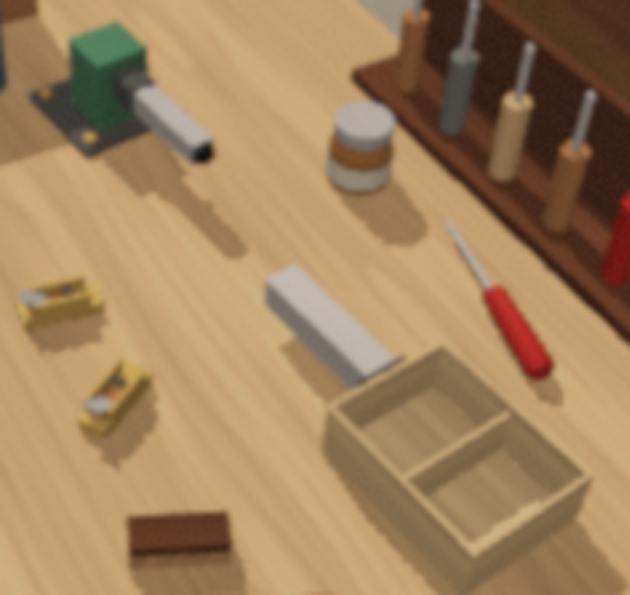

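Measured positions:
- **Bracket:** collar face at about (0.607, 0.251), stub direction (0.111, -0.994).
- **Caddy:** mouth at about (0.6035, -0.0105), tube direction (-0.115, 0.993), so it is nearly parallel to the stub.

I'll move above the tube near the tray.

```bash
python3 -m creep '{"gripper":[0,0,0,0,0,0,0,0],"offset":[[0.021,-0.034,0],[0.042,-0.067,0],[0.063,-0.101,0],[0.084,-0.134,0],[0.105,-0.168,0],[0.126,-0.201,0],[0.147,-0.235,0],[0.168,-0.268,0]],"delta_rot":[[0,0,-0.06],[0,0,-0.12],[0,0,-0.18],[0,0,-0.24],[0,0,-0.3],[0,0,-0.36],[0,0,-0.42],[0,0,-0.48]]}'
python3 -m creep '{"gripper":[0,0,0,0,0,0,0,0],"offset":[[0.021,-0.034,0],[0.042,-0.067,0],[0.063,-0.101,0],[0.084,-0.134,0],[0.105,-0.168,0],[0.126,-0.201,0],[0.147,-0.235,0],[0.168,-0.268,0]],"delta_rot":[[0,0,-0.06],[0,0,-0.12],[0,0,-0.18],[0,0,-0.24],[0,0,-0.3],[0,0,-0.36],[0,0,-0.42],[0,0,-0.48]]}'
python3 -m creep '{"gripper":[0,0,0,0,0,0],"offset":[[0.02,-0.032,0],[0.04,-0.064,-0.01],[0.06,-0.096,-0.02],[0.077,-0.125,-0.04],[0.077,-0.125,-0.07],[0.077,-0.125,-0.1]],"delta_rot":[[0,0,-0.06],[0,0,-0.134],[0,0,-0.134],[0,0,-0.134],[0,0,-0.134],[0,0,-0.134]]}'
```

```text
time_s: 0.87
position: [0.3715, 0.2681, 0.214]
eef_rot: [0.409, 0.912, 0.0, 0.0]
ft_force: [-0.3, -0.6, 0.6]
gripper_width: 0.999
grip_force: 0.0
time_s: 1.53
position: [0.5396, -0.0, 0.2139]
eef_rot: [0.615, 0.789, 0.0, -0.0]
ft_force: [-0.4, 2.2, -0.1]
gripper_width: 1.0
grip_force: 0.0
time_s: 2.03
position: [0.6172, -0.1252, 0.1129]
eef_rot: [0.666, 0.746, 0.0, 0.001]
ft_force: [-0.4, 0.2, -0.1]
gripper_width: 0.999
grip_force: 0.0
```

```bash
python3 -m creep '{"gripper":[0,0,0,0,0,0,0,0],"offset":[[0,0.002,-0.025],[0,0.002,-0.05],[0,0.002,-0.07],[0,0.002,-0.085],[0,0.002,-0.091],[0,0.002,-0.091],[0,0.002,-0.091],[0,0.002,-0.091]],"delta_rot":[[0,0,0],[0,0,0],[0,0,0],[0,0,0],[0,0,0],[0,0,0],[0,0,0],[0,0,0]]}'
python3 -m creep '{"gripper":[0.3,0.5,0.6,0.7,0.8,0.8,0.8,0.8],"offset":[[0,0,0],[0,0,0],[0,0,0],[0,0,0],[0,0,0],[0,0,0],[0,0,0],[0,0,0]],"delta_rot":[[0,0,0],[0,0,0],[0,0,0],[0,0,0],[0,0,0],[0,0,0],[0,0,0],[0,0,0]]}' 55
python3 -m creep '{"gripper":[0.8,0.8,0.8,0.8],"offset":[[0,0,0],[0,0,0],[0,0,0],[0,0,0]],"delta_rot":[[0,0,0],[0,0,0],[0,0,0],[0,0,0]]}'
python3 - <<'E'
from m import *
d=snap('side');cv2.imwrite('pics/side2.png',cv2.resize(d['bgr'][110:290,190:390],(640,576),interpolation=cv2.INTER_CUBIC))
E
```

```text
time_s: 2.7
position: [0.617, -0.1212, 0.0242]
eef_rot: [0.665, 0.747, 0.001, 0.001]
ft_force: [-1.2, -0.1, 0.5]
gripper_width: 1.002
grip_force: 0.0
time_s: 3.37
position: [0.6159, -0.121, 0.0229]
eef_rot: [0.665, 0.747, 0.0, -0.0]
ft_force: [0.4, 0.1, 0.0]
gripper_width: 0.448
grip_force: 0.0
time_s: 3.7
position: [0.6162, -0.121, 0.023]
eef_rot: [0.665, 0.747, 0.0, 0.0]
ft_force: [1.2, -0.0, -1.5]
gripper_width: 0.337
grip_force: 55.0
```

View pics/side2.png

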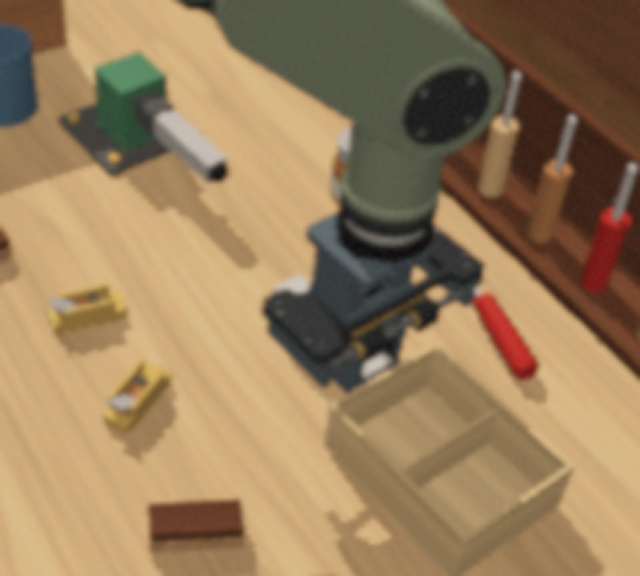

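The tube is gripped: the opening is 30.7 mm and the tube is 31 mm. I'll lift a little, move towards pre-insertion and measure again.

```bash
python3 -m creep '{"gripper":[0.8,0.8,0.8,0.8,0.8,0.8,0.8,0.8],"offset":[[0,0,0.006],[0,0,0.012],[0,0,0.018],[0,0,0.024],[0.002,0.015,0.024],[0.006,0.035,0.024],[0.01,0.055,0.024],[0.014,0.075,0.024]],"delta_rot":[[0,0,0],[0,0,0],[0,0,0],[0,0,0],[0,0,0],[0,0,0],[0,0,0],[0,0,0]]}'
python3 -m creep '{"gripper":[0.8,0.8,0.8,0.8],"offset":[[0.003,0.015,0],[0.003,0.025,0],[0.003,0.025,0],[0.003,0.025,0]],"delta_rot":[[0,0,0],[0,0,0],[0,0,0],[0,0,0]]}'
python3 - <<'E'
from m import *
c=snap('top');h,s,v=hsv(c);u=np.arange(512)[None,:]+0*h; r=np.arange(384)[:,None]+0*h
roi=(r>145)&(r<215)&(u>160)&(u<320)
for m in comps((s<40)&(v>110)&roi,40):
    uu=u[m];print('gray',uu.min(),uu.max(),r[m].min(),r[m].max(),m.sum(),rect(c,m,.0765))
d=snap('side')
a=cv2.resize(c['bgr'][140:220,150:350],(800,320),interpolation=cv2.INTER_CUBIC)
b=cv2.resize(d['bgr'][120:190,210:360],(600,280),interpolation=cv2.INTER_CUBIC);o=np.zeros((600,800,3),np.uint8);o[:320]=a;o[320:,:600]=b
cv2.imwrite('pics/both3.png',o)
E
```

```text
time_s: 4.42
position: [0.63, -0.0446, 0.0473]
eef_rot: [0.665, 0.747, 0.0, -0.0]
ft_force: [0.8, 0.1, -3.0]
gripper_width: 0.338
grip_force: 55.0
time_s: 4.75
position: [0.6327, -0.0208, 0.0469]
eef_rot: [0.664, 0.747, -0.0, 0.0]
ft_force: [0.1, -0.3, -3.3]
gripper_width: 0.338
grip_force: 55.0
gray 229 236 169 179 84 [619.7  75.8  29.6  20.2   1.3]
gray 172 206 171 181 271 [611.7 200.4  97.8  23.1 -83.6]
```

View pics/both3.png

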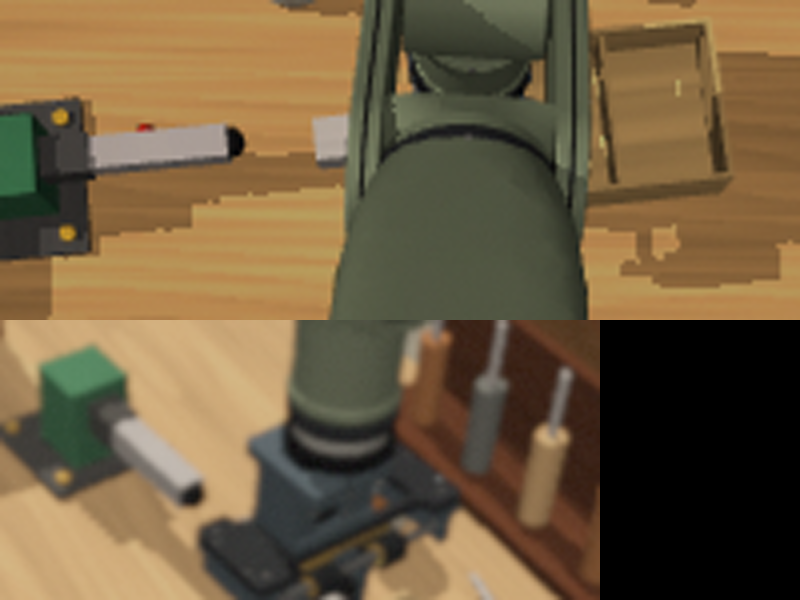

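The top view shows the mouth at crop (316,141), roughly in line with the stub's nose at (236,141). I'll compare the two centrelines numerically.

Run:
```python
from m import *
c=snap('top');g=cv2.cvtColor(c['bgr'],cv2.COLOR_BGR2GRAY).astype(int);h,s,v=hsv(c)
for u in (176,190,204,231,234): print(u,[(x,y) for x,y in zip(v[165:188,u],s[165:188,u])])
def edge(u,lo,hi):
    col=g[:,u].astype(float); 
    return col
print(robot.sense()['ft_torque'])
```

```text
176 [(np.int64(184), np.int64(140)), (np.int64(183), np.int64(141)), (np.int64(183), np.int64(137)), (np.int64(183), np.int64(144)), (np.int64(180), np.int64(149)), (np.int64(181), np.int64(145)), (np.int64(181), np.int64(147)), (np.int64(184), np.int64(143)), (np.int64(176), np.int64(90)), (np.int64(168), np.int64(32)), (np.int64(168), np.int64(30)), (np.int64(167), np.int64(29)), (np.int64(167), np.int64(29)), (np.int64(168), np.int64(30)), (np.int64(168), np.int64(29)), (np.int64(167), np.int64(29)), (np.int64(145), np.int64(30)), (np.int64(79), np.int64(29)), (np.int64(106), np.int64(103)), (np.int64(142), np.int64(144)), (np.int64(143), np.int64(148)), (np.int64(135), np.int64(147)), (np.int64(134), np.int64(147))]
190 [(np.int64(184), np.int64(146)), (np.int64(184), np.int64(144)), (np.int64(184), np.int64(136)), (np.int64(183), np.int64(138)), (np.int64(184), np.int64(144)), (np.int64(178), np.int64(146)), (np.int64(174), np.int64(147)), (np.int64(172), np.int64(64)), (np.int64(172), np.int64(33)), (np.int64(170), np.int64(29)), (np.int64(171), np.int64(31)), (np.int64(171), n
[... 1878 characters left out ...]
47)), (np.int64(178), np.int64(143)), (np.int64(183), np.int64(120)), (np.int64(181), np.int64(37)), (np.int64(180), np.int64(31)), (np.int64(180), np.int64(31)), (np.int64(180), np.int64(31)), (np.int64(182), np.int64(34)), (np.int64(182), np.int64(32)), (np.int64(176), np.int64(32)), (np.int64(178), np.int64(32)), (np.int64(180), np.int64(31)), (np.int64(179), np.int64(31)), (np.int64(135), np.int64(32)), (np.int64(83), np.int64(31)), (np.int64(90), np.int64(71)), (np.int64(142), np.int64(144)), (np.int64(138), np.int64(144)), (np.int64(137), np.int64(147)), (np.int64(139), np.int64(147)), (np.int64(179), np.int64(134)), (np.int64(183), np.int64(132))]
[ 0.16310951  0.0124415  -0.00314081]
```

Run:
```python
from m import *
c=snap('top')
print(onz(c,[[176,177.1],[190,175.9],[204,174.6]],.072).round(4).tolist())
for z in(.0775,.083): print(onz(c,[[231,174.0],[234,173.65],[228.8,174.2]],z).round(4).tolist(), onz(c,[[231,168.8],[231,179.26]],z).round(4).tolist())
print(onz(c,[[190,171.8],[190,180]],.072).round(4).tolist())
```

```text
[[0.6095, 0.2385, 0.072], [0.6136, 0.1984, 0.072], [0.618, 0.1582, 0.072]]
[[0.6194, 0.08, 0.0775], [0.6206, 0.0715, 0.0775], [0.6188, 0.0864, 0.0775]] [[0.6348, 0.0804, 0.0775], [0.6039, 0.0797, 0.0775]]
[[0.6181, 0.0797, 0.083], [0.6192, 0.0711, 0.083], [0.6174, 0.086, 0.083]] [[0.6334, 0.0801, 0.083], [0.6027, 0.0793, 0.083]]
[[0.6258, 0.1989, 0.072], [0.6015, 0.1979, 0.072]]
```

```bash
python3 -m creep '{"gripper":[0.8,0.8,0.8,0.8,0.8,0.8],"offset":[[0.003,0,-0.002],[0.006,0,-0.004],[0.005,0.01,-0.004],[0.004,0.02,-0.004],[0.0025,0.034,-0.004],[0.0025,0.034,-0.004]],"delta_rot":[[0,0,-0.003],[0,0,-0.007],[0,0,-0.007],[0,0,-0.007],[0,0,-0.007],[0,0,-0.007]]}'
python3 - <<'E'
from m import *
c=snap('top');h,s,v=hsv(c)
for u in (176,190,204,215,219,222,225):
    S=s[163:176,u].astype(float);V=v[168:190,u].astype(float)
    m=(s[:,u]<60)&(v[:,u]>110)&(np.arange(384)>163)&(np.arange(384)<190)
    r=np.flatnonzero(m)
    if len(r)<4: continue
    a,b=r[1],r[-2]
    top=a-0.5-np.clip((145-s[a-3:a,u])/115.,0,1).sum(); bot=b+.5+np.clip((v[b+1:b+4,u]-80)/(v[b-2,u]-80.),0,1)[:2].sum()
    z=.072 if u<208 else .0755
    print(u,round(top,2),round(bot,2),onz(c,[[u,(top+bot)/2]],z).round(4).tolist())
d=snap('side');cv2.imwrite('pics/side4.png',cv2.resize(np.hstack([d['bgr'][110:210,200:330],np.vstack([c['bgr'][150:200,150:260],c['bgr'][150:200,150:260]])]),(800,350),interpolation=cv2.INTER_CUBIC))
print(robot.sense()['position'],robot.sense()['ft_force'])
E
```

```text
time_s: 5.45
position: [0.6349, 0.0163, 0.0429]
eef_rot: [0.667, 0.745, 0.0, -0.001]
ft_force: [0.3, 0.2, -4.5]
gripper_width: 0.336
grip_force: 55.0
176 173.02 181.23 [[0.6095, 0.2385, 0.072]]
190 171.8 180.01 [[0.6136, 0.1984, 0.072]]
204 170.47 178.53 [[0.6183, 0.1582, 0.072]]
219 168.0 178.37 [[0.6219, 0.1148, 0.0755]]
222 170.23 188.15 [[0.6043, 0.1056, 0.0755]]
[0.63532593 0.01426719 0.04305851] [ 0.69220907 -0.55793376 -3.61700785]
```

View pics/side4.png

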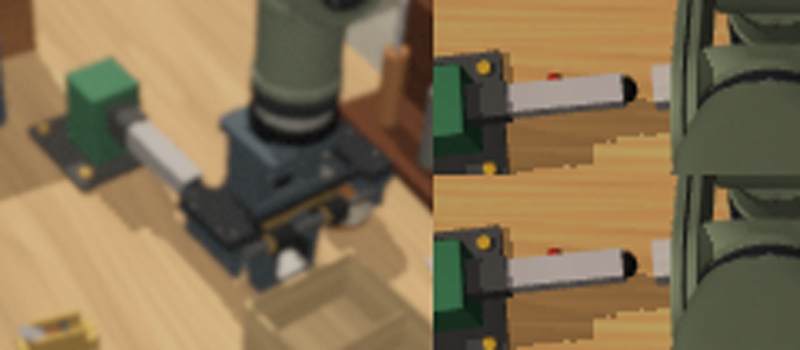

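The mouth is about 1 mm off the stub line and roughly 22 mm short of the nose. I'll slide it on in steps and watch the force.

```bash
python3 -m creep '{"gripper":[0.8,0.8,0.8,0.8,0.8,0.8],"offset":[[0.0003,0.006,0],[-0.0003,0.012,0],[-0.001,0.018,0],[-0.0017,0.024,0],[-0.0024,0.03,0],[-0.003,0.036,0]],"delta_rot":[[0,0,0],[0,0,0],[0,0,0],[0,0,0],[0,0,0],[0,0,0]]}'
python3 -m creep '{"gripper":[0.8,0.8],"offset":[[-0.0005,0.005,0],[-0.0005,0.005,0]],"delta_rot":[[0,0,0],[0,0,0]]}'
python3 -c "
from h import *;s=robot.sense();print(s['ft_force'],s['ft_torque'])"
```

```text
time_s: 6.05
position: [0.6324, 0.0496, 0.043]
eef_rot: [0.668, 0.745, 0.0, -0.0]
ft_force: [-0.3, 0.2, -2.3]
gripper_width: 0.339
grip_force: 55.0
time_s: 6.22
position: [0.6319, 0.0552, 0.043]
eef_rot: [0.667, 0.745, 0.0, -0.0]
ft_force: [0.1, -0.1, -2.4]
gripper_width: 0.335
grip_force: 55.0
[ 0.1247504  -0.08154871 -2.37354558] [ 0.2083311   0.07176532 -0.03159478]
```

```bash
python3 -m creep '{"gripper":[0.8,0.8,0.8,0.8,0.8,0.8],"offset":[[-0.0007,0.006,0],[-0.0013,0.012,0],[-0.002,0.018,0],[-0.0026,0.024,0],[-0.0032,0.03,0],[-0.0032,0.03,0]],"delta_rot":[[0,0,0],[0,0,0],[0,0,0],[0,0,0],[0,0,0],[0,0,0]]}'
python3 - <<'E'
from m import *
s=robot.sense();print(s['ft_force'],s['ft_torque'])
c=snap('top');d=snap('side');cv2.imwrite('pics/p5.png',cv2.resize(np.hstack([d['bgr'][120:200,210:310],c['bgr'][140:220,150:250]]),(800,320),interpolation=cv2.INTER_CUBIC))
print(proj(c,[[.63,.2114,.06]]))
E
```

```text
time_s: 6.72
position: [0.6286, 0.0854, 0.043]
eef_rot: [0.667, 0.745, 0.0, -0.0]
ft_force: [0.1, -0.1, -4.0]
gripper_width: 0.337
grip_force: 55.0
[ 0.13912022 -0.08869574 -4.00354616] [ 0.16879478  0.04005975 -0.0229356 ]
[[186.40668996 171.33391756]]
```

View pics/p5.png

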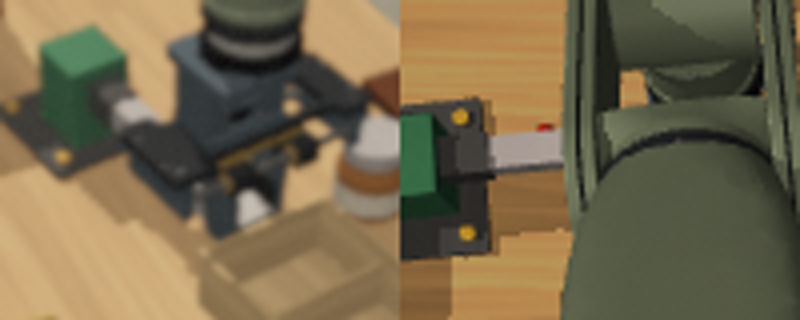

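```bash
for i in 1; do python3 -m creep '{"gripper":[0.8,0.8,0.8],"offset":[[-0.0002,0.002,0],[-0.0004,0.004,0],[-0.0005,0.005,0]],"delta_rot":[[0,0,0],[0,0,0],[0,0,0]]}' | grep -E 'pos|ft'; done
python3 -m creep '{"gripper":[0.8,0.8],"offset":[[-0.0002,0.002,0],[-0.0002,0.002,0]],"delta_rot":[[0,0,0],[0,0,0]]}'| grep -E 'pos|ft'
python3 -m creep '{"gripper":[0.8,0.8],"offset":[[-0.0002,0.0015,0],[-0.0002,0.0015,0]],"delta_rot":[[0,0,0],[0,0,0]]}'| grep -E 'pos|ft'
python3 -m creep '{"gripper":[0.8,0.8],"offset":[[-0.0002,0.0015,0],[-0.0002,0.0015,0]],"delta_rot":[[0,0,0],[0,0,0]]}'| grep -E 'pos|ft'
```

```text
position: [0.6283, 0.089, 0.043]
ft_force: [0.3, 0.1, -2.9]
position: [0.6281, 0.0912, 0.043]
ft_force: [-0.4, 0.1, -2.4]
position: [0.6279, 0.0927, 0.043]
ft_force: [0.7, 0.3, -3.7]
position: [0.6277, 0.0942, 0.043]
ft_force: [-0.9, 1.1, -2.9]
```

```bash
python3 -m creep '{"gripper":[0.8,0.8],"offset":[[-0.0002,0.0015,0],[-0.0002,0.0015,0]],"delta_rot":[[0,0,0],[0,0,0]]}'| grep -E 'pos|ft'
python3 -m creep '{"gripper":[0.8,0.8],"offset":[[-0.0002,0.0015,0],[-0.0002,0.0015,0]],"delta_rot":[[0,0,0],[0,0,0]]}'| grep -E 'pos|ft'
python3 -m creep '{"gripper":[0.8,0.8],"offset":[[-0.0002,0.0015,0],[-0.0002,0.0015,0]],"delta_rot":[[0,0,0],[0,0,0]]}'| grep -E 'pos|ft'
```

```text
position: [0.6275, 0.0953, 0.043]
ft_force: [0.3, -1.6, -3.8]
position: [0.6275, 0.0957, 0.0431]
ft_force: [0.0, -5.5, -2.7]
position: [0.6279, 0.0966, 0.0431]
ft_force: [1.3, -5.8, -4.2]
```

The tube touched the button at TCP y≈0.0953, which matches the measurements. I'll back off 1.5 mm, release, and re-grip over the mouth and button.

```bash
python3 -m creep '{"gripper":[0.8,0.8],"offset":[[0.0002,-0.0015,0],[0.0004,-0.0035,-0.001]],"delta_rot":[[0,0,0],[0,0,0]]}'| grep -E 'pos|ft'
python3 -m creep '{"gripper":[0.6,0.5,0.3,0.1,0,0,0,0],"offset":[[0,0,0],[0,0,0],[0,0,0],[0,0,0],[0,0,0],[0,0,0],[0,0,0],[0,0,0]],"delta_rot":[[0,0,0],[0,0,0],[0,0,0],[0,0,0],[0,0,0],[0,0,0],[0,0,0],[0,0,0]]}'
python3 -m creep '{"gripper":[0,0,0,0,0,0,0,0],"offset":[[0,0,0.02],[0,0,0.05],[0,0,0.07],[-0.004,0.037,0.07],[-0.008,0.073,0.07],[-0.012,0.109,0.07],[-0.012,0.109,0.07],[-0.012,0.109,0.07]],"delta_rot":[[0,0,0],[0,0,0],[0,0,0],[0,0,0],[0,0,0],[0,0,0],[0,0,0],[0,0,0]]}'
python3 - <<'E'
from m import *
c=snap('top');d=snap('side');cv2.imwrite('pics/p6.png',cv2.resize(np.hstack([d['bgr'][120:240,190:340],c['bgr'][120:240,150:350]]),(800,274),interpolation=cv2.INTER_CUBIC))
E
```

```text
position: [0.6279, 0.0953, 0.0422]
ft_force: [-0.8, 0.5, -2.9]
time_s: 8.9
position: [0.6275, 0.095, 0.042]
eef_rot: [0.668, 0.745, 0.0, 0.0]
ft_force: [-0.0, 0.2, 0.5]
gripper_width: 0.878
grip_force: 0.0
time_s: 9.57
position: [0.6151, 0.2057, 0.1119]
eef_rot: [0.666, 0.746, -0.0, 0.0]
ft_force: [0.2, 0.7, 0.8]
gripper_width: 0.997
grip_force: 0.0
```

View pics/p6.png

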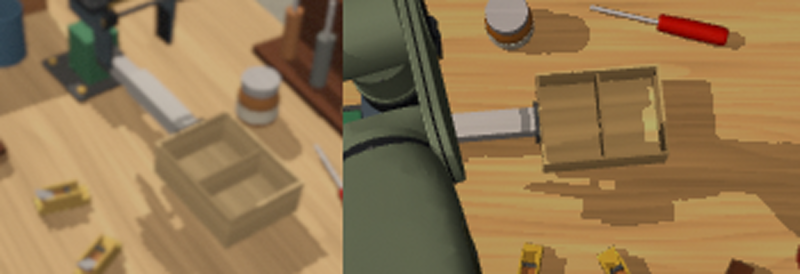

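The caddy hangs level on the stub with the mouth just short of the button. I'll descend and clamp over the mouth and button.

```bash
python3 -m creep '{"gripper":[0,0,0,0,0.3,0.5,0.7,0.75],"offset":[[0,0,-0.025],[0,0,-0.05],[0,0,-0.07],[0,0,-0.07],[0,0,-0.07],[0,0,-0.07],[0,0,-0.07],[0,0,-0.07]],"delta_rot":[[0,0,0],[0,0,0],[0,0,0],[0,0,0],[0,0,0],[0,0,0],[0,0,0],[0,0,0]]}' 45
python3 -m creep '{"gripper":[0.8,0.8,0.8,0.8,0.8,0.8,0.8,0.8],"offset":[[0,0,0],[0,0,0],[0,0,0],[0,0,0],[0,0,0],[0,0,0],[0,0,0],[0,0,0]],"delta_rot":[[0,0,0],[0,0,0],[0,0,0],[0,0,0],[0,0,0],[0,0,0],[0,0,0],[0,0,0]]}' 45
```

```text
time_s: 10.33
position: [0.6166, 0.204, 0.0437]
eef_rot: [0.668, 0.744, 0.001, 0.001]
ft_force: [1.1, -0.4, 0.6]
gripper_width: 0.737
grip_force: 0.0
time_s: 11.0
position: [0.616, 0.2042, 0.0422]
eef_rot: [0.668, 0.745, 0.001, 0.0]
ft_force: [1.2, 0.2, -0.1]
gripper_width: 0.337
grip_force: 45.0
```

```bash
python3 -m creep '{"gripper":[0.8,0.8,0.8,0.8],"offset":[[-0.0004,0.004,0],[-0.0009,0.008,0],[-0.0013,0.012,0],[-0.0013,0.012,0]],"delta_rot":[[0,0,0],[0,0,0],[0,0,0],[0,0,0]]}'
python3 -m creep '{"gripper":[0.8,0.8,0.8,0.8],"offset":[[-0.0004,0.004,0],[-0.0009,0.008,0],[-0.0013,0.012,0],[-0.0013,0.012,0]],"delta_rot":[[0,0,0],[0,0,0],[0,0,0],[0,0,0]]}'
```

```text
time_s: 11.33
position: [0.6149, 0.214, 0.0422]
eef_rot: [0.667, 0.745, -0.001, 0.002]
ft_force: [2.9, -5.0, 1.7]
gripper_width: 0.335
grip_force: 45.0
time_s: 11.67
position: [0.6136, 0.2259, 0.0422]
eef_rot: [0.667, 0.745, -0.001, 0.002]
ft_force: [2.3, -6.3, 1.2]
gripper_width: 0.341
grip_force: 45.0
```

```bash
python3 -m creep '{"gripper":[0.8,0.8,0.8,0.8],"offset":[[-0.0004,0.004,0],[-0.0009,0.008,0],[-0.0013,0.012,0],[-0.0013,0.012,0]],"delta_rot":[[0,0,0],[0,0,0],[0,0,0],[0,0,0]]}'
python3 -m creep '{"gripper":[0.8,0.8,0.8,0.8],"offset":[[-0.0003,0.003,0],[-0.0006,0.006,0],[-0.001,0.009,0],[-0.001,0.009,0]],"delta_rot":[[0,0,0],[0,0,0],[0,0,0],[0,0,0]]}'
python3 - <<'E'
from m import *
c=snap('top');d=snap('side');cv2.imwrite('pics/p7.png',cv2.resize(np.hstack([d['bgr'][110:240,190:340],c['bgr'][120:250,150:350]]),(800,297),interpolation=cv2.INTER_CUBIC))
E
```

```text
time_s: 12.0
position: [0.6122, 0.2379, 0.0422]
eef_rot: [0.667, 0.745, -0.001, 0.002]
ft_force: [2.5, -5.5, 1.8]
gripper_width: 0.338
grip_force: 45.0
time_s: 12.33
position: [0.611, 0.2481, 0.0423]
eef_rot: [0.667, 0.745, -0.0, 0.001]
ft_force: [1.3, -2.4, 2.3]
gripper_width: 0.335
grip_force: 45.0
```

View pics/p7.png

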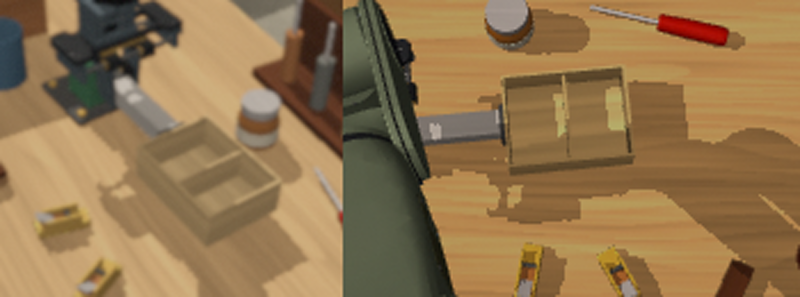

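```bash
python3 -m creep '{"gripper":[0.8,0.8,0.8],"offset":[[-0.0002,0.0015,0],[-0.0003,0.003,0],[-0.0003,0.003,0]],"delta_rot":[[0,0,0],[0,0,0],[0,0,0]]}' | grep -E 'pos|ft'
python3 -m creep '{"gripper":[0.8,0.8,0.8],"offset":[[-0.0002,0.0015,0],[-0.0002,0.0015,0],[-0.0002,0.0015,0]],"delta_rot":[[0,0,0],[0,0,0],[0,0,0]]}' | grep -E 'pos|ft'
python3 -m creep '{"gripper":[0.8,0.8,0.8],"offset":[[-0.0002,0.0015,0],[-0.0002,0.0015,0],[-0.0002,0.0015,0]],"delta_rot":[[0,0,0],[0,0,0],[0,0,0]]}' | grep -E 'pos|ft'
```

```text
position: [0.6103, 0.2516, 0.0422]
ft_force: [2.8, -4.0, 3.5]
position: [0.61, 0.2527, 0.0422]
ft_force: [0.2, -6.0, 4.2]
position: [0.61, 0.2527, 0.0422]
ft_force: [2.2, -10.3, 5.0]
```

```bash
python3 -m creep '{"gripper":[0.8,0.8,0.8],"offset":[[-0.0002,0.0015,0],[-0.0003,0.003,0],[-0.0003,0.003,0]],"delta_rot":[[0,0,0],[0,0,0],[0,0,0]]}' | grep -E 'pos|ft'
python3 -m creep '{"gripper":[0.6,0.5,0.3,0.1,0,0,0,0],"offset":[[0.0003,-0.003,0],[0.0005,-0.005,0],[0.0005,-0.005,0],[0.0005,-0.005,0],[0.0005,-0.005,0],[0.0005,-0.005,0],[0.0005,-0.005,0],[0.0005,-0.005,0.01]],"delta_rot":[[0,0,0],[0,0,0],[0,0,0],[0,0,0],[0,0,0],[0,0,0],[0,0,0],[0,0,0]]}'
python3 -m creep '{"gripper":[0,0,0,0,0,0,0,0],"offset":[[0,0,0.03],[0,0,0.06],[-0.01,0,0.1],[-0.04,0,0.12],[-0.08,0,0.12],[-0.12,0,0.12],[-0.16,0,0.12],[-0.2,0,0.12]],"delta_rot":[[0,0,0],[0,0,0],[0,0,0],[0,0,0],[0,0,0],[0,0,0],[0,0,0],[0,0,0]]}' | grep -E 'pos|ft'
python3 - <<'E'
from m import *
c=snap('top');d=snap('side');cv2.imwrite('pics/p8.png',cv2.resize(np.hstack([d['bgr'][110:210,190:310],c['bgr'][130:230,140:340]]),(800,250),interpolation=cv2.INTER_CUBIC))
h,s,v=hsv(c);u=np.arange(512)[None,:]+0*h; r=np.arange(384)[:,None]+0*h
for m in comps(((h<8)|(h>172))&(s>150)&(v>90)&(r>150)&(r<190)&(u<220),1): print('red',u[m].mean(),r[m].mean(),m.sum())
print(items(c))
E
```

```text
position: [0.61, 0.2528, 0.0421]
ft_force: [4.0, -19.1, 6.0]
time_s: 14.1
position: [0.6086, 0.2528, 0.0502]
eef_rot: [0.667, 0.745, -0.002, -0.001]
ft_force: [-1.3, -0.4, -0.6]
gripper_width: 0.878
grip_force: 0.0
position: [0.4083, 0.2529, 0.1729]
ft_force: [-0.1, 1.0, 0.9]
{'block': [array([ 418.7, -178.6,   75.2,   30.4,  -24.1]), array([367.6, 198.4,  73.3,  31.1,   9.1]), array([ 326.6, -275.4,   73. ,   32. ,  -18.8])], 'plane': [array([ 493.5, -421. ,   81. ,   58.1,  -72.7]), array([439. ,  79.4,  71.3,  27.4,  -9.8]), array([436.7, -36. ,  70.2,  26.6,  30.4])]}
```

View pics/p8.png

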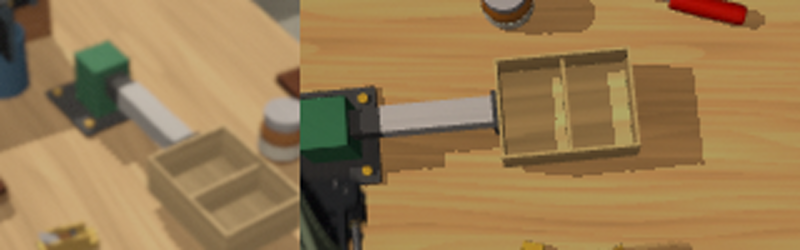

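The tube appears seated against the dark collar at crop x≈380. The button is hidden behind the tube from above, so I'll check numerically for red along the far edge, then do a gentle pull test.

Run:
```python
from m import *
c=snap('top');h,s,v=hsv(c)
b=c['bgr'].astype(int);red=b[:,:,2]-b[:,:,1]
print(red[164:176,178:200])
g=c['bgr'][175:178,158:176].mean((0,2)).round();print(g)
p=onz(c,[[172.5,176]],.0755);print(p, items(c)['block'][0])
m=(s<50)&(v>110);m[:155]=0;m[190:]=0;m[:,:160]=0;m[:,300:]=0
for k in comps(m,100): print(rect(c,k,.0755),rect(c,k,.0735))
```

```text
[[47 47 48 47 48 45 44 44 44 43 43 43 44 44 45 43 45 45 45 45 45 45]
 [43 44 45 44 46 45 45 46 46 47 46 48 47 47 47 47 48 47 47 48 49 48]
 [41 41 42 42 43 43 43 43 43 44 44 45 45 47 46 48 48 47 49 48 49 48]
 [35 35 35 36 36 36 36 36 36 37 37 38 39 39 39 38 39 40 42 41 43 43]
 [42 38 38 37 38 38 38 38 38 39 38 38 38 39 38 39 38 40 40 40 41 40]
 [46 46 47 46 47 47 47 47 45 42 43 44 45 42 41 41 41 40 41 42 41 34]
 [47 47 47 47 47 47 47 47 47 46 40 38 30 31 31 22 23 23 13 12 13 13]
 [40 30 31 31 22 21 20 12 13 12 13 14 13 14 13 12 11 12 12 12 12 12]
 [12 12 12 11 11 12 11 11 11 12 11 11 12 12 12 13 13 12 12 12 12 13]
 [11 10 11 11 11 11 11 12 12 11 11 12 11 13 13 12 13 12 12 12 12 12]
 [10 10 11 11 11 12 11 11 11 13 12 11 12 12 12 12 12 12 11 11 12 12]
 [11 12 12 11 11 11 11 12 12 12 12 11 12 12 13 11 13 12 12 11 12 11]]
[ 34.  30.  41.  40.  40.  43.  60.  61.  61.  61.  60.  61.  61.  75.
 160. 161. 161. 161.]
[[0.61182384 0.24799373 0.0755    ]] [ 418.5 -178.5   75.6   30.4  -24.1]
[614.9 186.1 128.6  30.3 -83.6] [615.4 186.4 128.9  30.4 -83.6]
```

```bash
python3 -m creep '{"gripper":[0,0,0,0,0,0,0,0],"offset":[[0.036,-0.014,0],[0.071,-0.028,0],[0.107,-0.042,0],[0.142,-0.056,0],[0.178,-0.07,0],[0.211,-0.083,-0.01],[0.211,-0.083,-0.04],[0.211,-0.083,-0.07]],"delta_rot":[[0,0,0],[0,0,0],[0,0,0],[0,0,0],[0,0,0],[0,0,0],[0,0,0],[0,0,0]]}' | grep -E 'pos|ft'
python3 -m creep '{"gripper":[0,0,0,0.3,0.5,0.7,0.75,0.8],"offset":[[0,0,-0.03],[0,0,-0.055],[0,0,-0.061],[0,0,-0.061],[0,0,-0.061],[0,0,-0.061],[0,0,-0.061],[0,0,-0.061]],"delta_rot":[[0,0,0],[0,0,0],[0,0,0],[0,0,0],[0,0,0],[0,0,0],[0,0,0],[0,0,0]]}' 40
python3 -m creep '{"gripper":[0.8,0.8,0.8,0.8,0.8,0.8],"offset":[[0,0,0],[0,0,0],[0,0,0],[0,0,0],[0,0,0],[0,0,0]],"delta_rot":[[0,0,0],[0,0,0],[0,0,0],[0,0,0],[0,0,0],[0,0,0]]}'
python3 -m creep '{"gripper":[0.8,0.8,0.8],"offset":[[0.0002,-0.002,0],[0.0002,-0.002,0],[0.0002,-0.002,0]],"delta_rot":[[0,0,0],[0,0,0],[0,0,0]]}' | grep -E 'pos|ft'
python3 -m creep '{"gripper":[0.8,0.8,0.8],"offset":[[0.0002,-0.002,0],[0.0002,-0.002,0],[0.0002,-0.002,0]],"delta_rot":[[0,0,0],[0,0,0],[0,0,0]]}' | grep -E 'pos|ft'
```

```text
position: [0.6259, 0.1688, 0.1023]
ft_force: [-0.1, 0.4, -0.8]
time_s: 16.25
position: [0.6222, 0.1703, 0.0428]
eef_rot: [0.668, 0.745, 0.001, 0.001]
ft_force: [0.7, -0.1, -0.2]
gripper_width: 0.669
grip_force: 0.0
time_s: 16.75
position: [0.6197, 0.1698, 0.041]
eef_rot: [0.667, 0.745, -0.001, -0.001]
ft_force: [-4.7, -0.7, 3.6]
gripper_width: 0.339
grip_force: 40.0
position: [0.6199, 0.1687, 0.0409]
ft_force: [-5.9, 2.8, 4.4]
position: [0.62, 0.1676, 0.0409]
ft_force: [-5.8, 4.2, 3.5]
```

```bash
python3 -m creep '{"gripper":[0.8,0.8,0.8],"offset":[[0.0002,-0.002,0],[0.0002,-0.002,0],[0.0002,-0.002,0]],"delta_rot":[[0,0,0],[0,0,0],[0,0,0]]}' | grep -E 'pos|ft'
python3 -m creep '{"gripper":[0.8,0.8,0.8],"offset":[[0.0001,-0.001,0],[0.0001,-0.001,0],[0.0001,-0.001,0]],"delta_rot":[[0,0,0],[0,0,0],[0,0,0]]}' | grep -E 'pos|ft'
```

```text
position: [0.62, 0.1673, 0.0409]
ft_force: [-6.4, 10.6, 2.4]
position: [0.62, 0.1673, 0.0409]
ft_force: [-7.3, 12.7, 2.0]
```

The tube stops after 2.5 mm of pull with the force rising, so it is locked. I'll push it back home, release, and go for the first block.

```bash
python3 -m creep '{"gripper":[0.8,0.8,0.8,0.8,0.8,0.8],"offset":[[-0.0003,0.003,0],[-0.0006,0.006,0],[-0.0008,0.008,0],[-0.0009,0.009,0],[-0.001,0.0105,0],[-0.001,0.0105,0]],"delta_rot":[[0,0,0],[0,0,0],[0,0,0],[0,0,0],[0,0,0],[0,0,0]]}' | grep -E 'pos|ft'
python3 -m creep '{"gripper":[0.6,0.5,0.3,0.1,0,0,0,0],"offset":[[0,-0.002,0],[0,-0.003,0],[0,-0.003,0],[0,-0.003,0],[0,-0.003,0],[0,-0.003,0],[0,-0.003,0.02],[0,-0.003,0.05]],"delta_rot":[[0,0,0],[0,0,0],[0,0,0],[0,0,0],[0,0,0],[0,0,0],[0,0,0],[0,0,0]]}'
python3 -m creep '{"gripper":[0,0,0,0,0,0,0,0],"offset":[[0,0,0.03],[0,0,0.06],[-0.03,0.004,0.09],[-0.07,0.008,0.1],[-0.11,0.012,0.1],[-0.15,0.016,0.1],[-0.19,0.02,0.1],[-0.23,0.024,0.1]],"delta_rot":[[0,0,0],[0,0,0],[0,0,0],[0,0,0],[0,0,0],[0,0,0],[0,0,0],[0,0,0]]}'
python3 - <<'E'
from m import *
c=snap('top');i=items(c);print(i)
# tray corners at top: pale wood edges -> from mask of tray vs bench is weak; predict from tube
h,s,v=hsv(c);m=(s<50)&(v>110);m[:155]=0;m[190:]=0;m[:,:160]=0;m[:,300:]=0
for k in comps(m,100): print(rect(c,k,.0755))
R=lambda a:np.array([[np.cos(a),-np.sin(a)],[np.sin(a),np.cos(a)]])
col=np.array([.6075,.252]);ax=np.array([.108,-.994])
img=cv2.resize(c['bgr'][140:210,220:320],(800,560),interpolation=cv2.INTER_CUBIC)
ori=col+ax*.215
for x in(-80,0,80):
  for y in(-60,60):
    P=ori-ax*x/1000+np.array([-ax[1],ax[0]])*-y/1000
    p=proj(c,[[*P,.074]])[0]; q=((p-[220,140]+.5)*8).astype(int); cv2.circle(img,tuple(int(t) for t in q),4,(0,0,255),1)
cv2.imwrite('pics/p9.png',img);print(ori)
E
```

```text
position: [0.6197, 0.1699, 0.0409]
ft_force: [-3.1, -11.3, 4.6]
time_s: 18.92
position: [0.6185, 0.1701, 0.0882]
eef_rot: [0.667, 0.745, -0.003, -0.002]
ft_force: [-0.4, -0.9, -0.3]
gripper_width: 0.876
grip_force: 0.0
time_s: 19.58
position: [0.3889, 0.1945, 0.1911]
eef_rot: [0.668, 0.744, 0.0, 0.0]
ft_force: [-0.3, 0.6, 1.2]
gripper_width: 1.003
grip_force: 0.0
{'block': [array([ 418.7, -178.4,   75.4,   30.7,  -24.1]), array([ 326.9, -275.9,   73.4,   32.8,  -17.3])], 'plane': [array([ 492.8, -419.9,   78.6,   58. ,  -71.4]), array([439. ,  79.7,  71.3,  27.8,  -9. ]), array([436.2, -36.3,  72.2,  28. ,  31.1])]}
[615.4 186.1 128.4  30.1 -83.9]
[0.63072 0.03829]
```

View pics/p9.png

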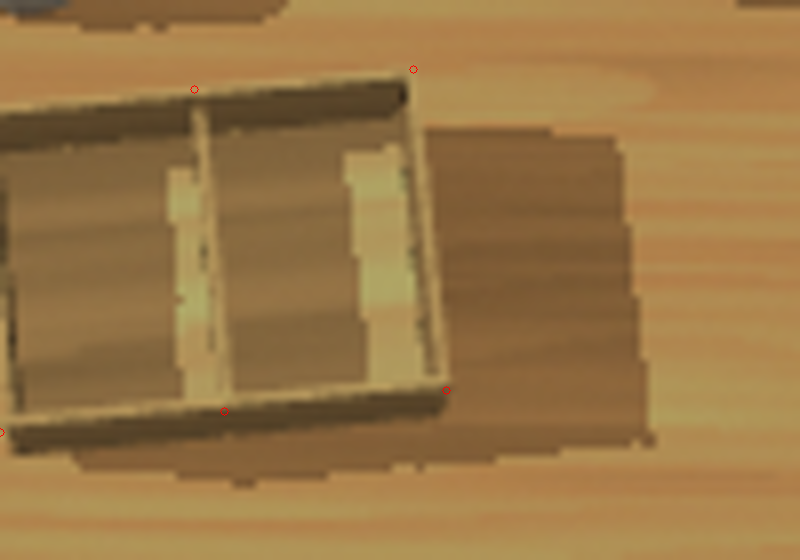

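The tray's corner predictions agree within about 2 mm, so the bay centres are:
- **Inner bay:** about (0.629, 0.077).
- **Outer bay:** about (0.637, 0.000).

I'll grip the blocks end-to-end so they fit the bays, starting with the one directly below.

```bash
python3 -m creep '{"gripper":[0,0,0,0,0,0,0,0],"offset":[[-0.01,0.002,-0.03],[-0.02,0.004,-0.065],[-0.02,0.004,-0.1],[-0.02,0.004,-0.13],[-0.02,0.004,-0.155],[-0.02,0.004,-0.175],[-0.02,0.004,-0.187],[-0.02,0.004,-0.187]],"delta_rot":[[0,0,0.03],[0,0,0.056],[0,0,0.056],[0,0,0.056],[0,0,0.056],[0,0,0.056],[0,0,0.056],[0,0,0.056]]}'
python3 -m creep '{"gripper":[0.1,0.2,0.25,0.3,0.3,0.3],"offset":[[0,0,0],[0,0,0],[0,0,0],[0,0,0],[0,0,0],[0,0,0]],"delta_rot":[[0,0,0],[0,0,0],[0,0,0],[0,0,0],[0,0,0],[0,0,0]]}' 25
```

```text
time_s: 20.3
position: [0.3694, 0.1979, 0.0019]
eef_rot: [0.646, 0.763, -0.002, -0.001]
ft_force: [0.2, -0.1, 0.2]
gripper_width: 0.998
grip_force: 0.0
time_s: 20.8
position: [0.3717, 0.1989, 0.0049]
eef_rot: [0.646, 0.763, 0.001, 0.001]
ft_force: [0.3, 0.5, 5.9]
gripper_width: 0.817
grip_force: 25.0
```

```bash
python3 -m creep '{"gripper":[0.3,0.3,0.3,0.3,0.3,0.3,0.3,0.3],"offset":[[0,0,0.03],[0,0,0.07],[0,0,0.105],[0.03,-0.012,0.13],[0.065,-0.026,0.13],[0.1,-0.04,0.13],[0.135,-0.054,0.13],[0.17,-0.068,0.13]],"delta_rot":[[0,0,0],[0,0,0],[0,0,-0.056],[0,0,-0.056],[0,0,-0.056],[0,0,-0.056],[0,0,-0.056],[0,0,-0.056]]}'
python3 -m creep '{"gripper":[0.3,0.3,0.3,0.3,0.3],"offset":[[0.035,-0.014,0],[0.07,-0.029,0],[0.088,-0.036,0],[0.088,-0.036,0],[0.088,-0.036,-0.02]],"delta_rot":[[0,0,0],[0,0,0],[0,0,0],[0,0,0],[0,0,0]]}'
```

```text
time_s: 21.47
position: [0.542, 0.1296, 0.1344]
eef_rot: [0.668, 0.745, 0.0, 0.0]
ft_force: [0.2, -0.6, -0.4]
gripper_width: 0.819
grip_force: 25.0
time_s: 21.88
position: [0.6318, 0.0942, 0.1169]
eef_rot: [0.668, 0.744, 0.003, 0.002]
ft_force: [0.3, 0.4, -0.7]
gripper_width: 0.819
grip_force: 25.0
```

```bash
python3 -m creep '{"gripper":[0.3,0.3,0.3,0.3],"offset":[[0,0,-0.005],[0,0,-0.02],[0,0,-0.04],[0,0,-0.06]],"delta_rot":[[0,0,0],[0,0,0],[0,0,0],[0,0,0]]}'
python3 -m creep '{"gripper":[0.3,0.3,0.3,0.3,0.3],"offset":[[0,0,-0.008],[0,0,-0.016],[0,0,-0.022],[0,0,-0.026],[0,0,-0.026]],"delta_rot":[[0,0,0],[0,0,0],[0,0,0],[0,0,0],[0,0,0]]}'
```

```text
time_s: 22.22
position: [0.6278, 0.095, 0.0539]
eef_rot: [0.667, 0.745, 0.0, -0.0]
ft_force: [0.1, -0.5, -1.4]
gripper_width: 0.821
grip_force: 25.0
time_s: 22.63
position: [0.6286, 0.0946, 0.0278]
eef_rot: [0.667, 0.745, -0.0, -0.0]
ft_force: [0.1, -0.2, -0.3]
gripper_width: 0.822
grip_force: 25.0
```

```bash
python3 -m creep '{"gripper":[0.3,0.3],"offset":[[0,0,-0.002],[0,0,-0.002]],"delta_rot":[[0,0,0],[0,0,0]]}'|grep -E 'pos|ft'
python3 -m creep '{"gripper":[0.3,0.3],"offset":[[0,0,-0.002],[0,0,-0.002]],"delta_rot":[[0,0,0],[0,0,0]]}'|grep -E 'pos|ft'
```

```text
position: [0.6294, 0.0946, 0.027]
ft_force: [0.2, 0.3, 0.4]
position: [0.6296, 0.0946, 0.0267]
ft_force: [-4.3, -1.5, 11.2]
```

```bash
python3 -m creep '{"gripper":[0.17,0.14,0.13,0.13,0.13],"offset":[[0,0,0.002],[0,0,0.003],[0,0,0.003],[0,0,0.003],[0,0,0.003]],"delta_rot":[[0,0,0],[0,0,0],[0,0,0],[0,0,0],[0,0,0]]}'
python3 -m creep '{"gripper":[0.13,0.13,0.13,0.13,0.13,0,0,0],"offset":[[0,0,0.005],[0,0,0.015],[0,0,0.035],[0,0,0.07],[0,0,0.105],[0,0,0.12],[-0.04,-0.02,0.12],[-0.08,-0.03,0.12]],"delta_rot":[[0,0,0],[0,0,0],[0,0,0],[0,0,0],[0,0,0],[0,0,0],[0,0,0],[0,0,0]]}'
python3 -m creep '{"gripper":[0,0],"offset":[[-0.04,-0.02,0],[-0.08,-0.04,0]],"delta_rot":[[0,0,0],[0,0,0]]}'
python3 - <<'E'
from m import *
c=snap('top');i=items(c);print(i)
cv2.imwrite('pics/p10.png',cv2.resize(c['bgr'][140:210,200:300],(800,560),interpolation=cv2.INTER_CUBIC))
E
```

```text
time_s: 23.38
position: [0.6287, 0.0945, 0.0267]
eef_rot: [0.668, 0.745, -0.0, -0.0]
ft_force: [0.1, 0.6, 0.9]
gripper_width: 0.871
grip_force: 0.0
time_s: 24.05
position: [0.5532, 0.0647, 0.1491]
eef_rot: [0.667, 0.745, 0.002, 0.002]
ft_force: [-0.8, -0.1, -0.7]
gripper_width: 1.001
grip_force: 0.0
time_s: 24.22
position: [0.4751, 0.0275, 0.1477]
eef_rot: [0.667, 0.745, 0.0, 0.0]
ft_force: [0.1, -0.5, 0.7]
gripper_width: 1.001
grip_force: 0.0
{'block': [array([ 418.8, -178.7,   75. ,   30.4,  -24.1]), array([ 326.8, -276. ,   73.5,   30.4,  -17.8])], 'plane': [array([ 492.7, -419.9,   78.6,   58.1,  -71.4])]}
```

View pics/p10.png

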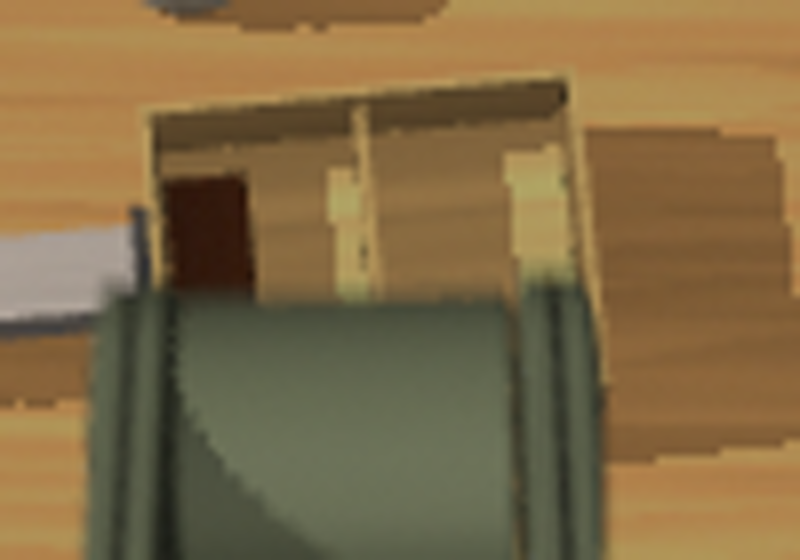

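Block A sits flat in the inner bay beside the tube-side wall (crop (205,235)), with room left for the next. Next is block1 at (0.419, -0.1786), yaw -24°.

```bash
python3 -m creep '{"gripper":[0,0,0,0,0,0,0,0],"offset":[[-0.008,-0.036,0],[-0.016,-0.072,0],[-0.024,-0.108,0],[-0.032,-0.144,0],[-0.04,-0.175,-0.01],[-0.047,-0.203,-0.025],[-0.047,-0.203,-0.055],[-0.047,-0.203,-0.09]],"delta_rot":[[0,0,-0.1],[0,0,-0.2],[0,0,-0.3],[0,0,-0.4],[0,0,-0.5],[0,0,-0.529],[0,0,-0.529],[0,0,-0.529]]}'
python3 -m creep '{"gripper":[0,0,0,0,0],"offset":[[0,0,-0.02],[0,0,-0.04],[0,0,-0.052],[0,0,-0.0545],[0,0,-0.0545]],"delta_rot":[[0,0,0],[0,0,0],[0,0,0],[0,0,0],[0,0,0]]}'
```

```text
time_s: 24.93
position: [0.4317, -0.1778, 0.0585]
eef_rot: [0.84, 0.543, 0.002, 0.003]
ft_force: [0.6, 0.0, 0.3]
gripper_width: 1.001
grip_force: 0.0
time_s: 25.35
position: [0.4299, -0.1751, 0.0024]
eef_rot: [0.839, 0.544, -0.0, -0.0]
ft_force: [0.6, -0.5, -0.5]
gripper_width: 1.001
grip_force: 0.0
```

```bash
python3 -m creep '{"gripper":[0,0,0],"offset":[[-0.005,-0.0017,0.001],[-0.0095,-0.0035,0.001],[-0.0095,-0.0035,0.001]],"delta_rot":[[0,0,0],[0,0,0],[0,0,0]]}'
python3 -m creep '{"gripper":[0.1,0.2,0.25,0.3,0.3,0.3],"offset":[[0,0,0],[0,0,0],[0,0,0],[0,0,0],[0,0,0],[0,0,0]],"delta_rot":[[0,0,0],[0,0,0],[0,0,0],[0,0,0],[0,0,0],[0,0,0]]}' 25
```

```text
time_s: 25.6
position: [0.4197, -0.1789, 0.0044]
eef_rot: [0.839, 0.544, 0.0, 0.0]
ft_force: [0.2, 0.2, 0.3]
gripper_width: 0.998
grip_force: 0.0
time_s: 26.1
position: [0.4205, -0.1788, 0.0039]
eef_rot: [0.839, 0.544, 0.0, 0.0]
ft_force: [-1.2, 0.0, 5.8]
gripper_width: 0.822
grip_force: 25.0
```

```bash
python3 -m creep '{"gripper":[0.3,0.3,0.3,0.3,0.3,0.3,0.3,0.3],"offset":[[0,0,0.03],[0,0,0.07],[0.01,0.01,0.105],[0.03,0.034,0.126],[0.055,0.062,0.126],[0.08,0.09,0.126],[0.105,0.119,0.126],[0.13,0.147,0.126]],"delta_rot":[[0,0,0],[0,0,0],[0,0,0.1],[0,0,0.2],[0,0,0.3],[0,0,0.4],[0,0,0.5],[0,0,0.529]]}'
python3 -m creep '{"gripper":[0.3,0.3,0.3,0.3,0.3],"offset":[[0.025,0.028,0],[0.05,0.057,0],[0.07,0.08,0],[0.081,0.092,0],[0.081,0.092,0]],"delta_rot":[[0,0,0],[0,0,0],[0,0,0],[0,0,0],[0,0,0]]}'
python3 -m creep '{"gripper":[0.3,0.3],"offset":[[0,0,0],[0,0,0]],"delta_rot":[[0,0,0],[0,0,0]]}'
```

```text
time_s: 26.77
position: [0.5509, -0.0299, 0.1294]
eef_rot: [0.666, 0.746, -0.0, -0.0]
ft_force: [1.4, -0.9, -0.1]
gripper_width: 0.821
grip_force: 25.0
time_s: 27.18
position: [0.6333, 0.0635, 0.1284]
eef_rot: [0.666, 0.746, 0.001, -0.0]
ft_force: [-0.1, -0.8, 0.6]
gripper_width: 0.818
grip_force: 25.0
time_s: 27.35
position: [0.6301, 0.0597, 0.1288]
eef_rot: [0.668, 0.745, -0.001, -0.001]
ft_force: [-0.3, 0.8, 0.1]
gripper_width: 0.82
grip_force: 25.0
```

```bash
python3 -m creep '{"gripper":[0.3,0.3,0.3,0.3,0.3,0.3,0.3,0.3],"offset":[[0.001,0,-0.02],[0.001,0,-0.045],[0.001,0,-0.065],[0.001,0,-0.08],[0.001,0,-0.09],[0.001,0,-0.097],[0.001,0,-0.1],[0.001,0,-0.1]],"delta_rot":[[0,0,0],[0,0,0],[0,0,0],[0,0,0],[0,0,0],[0,0,0],[0,0,0],[0,0,0]]}'
python3 -m creep '{"gripper":[0.3,0.3],"offset":[[0,0,-0.002],[0,0,-0.002]],"delta_rot":[[0,0,0],[0,0,0]]}'|grep -E 'pos|ft'
```

```text
time_s: 28.02
position: [0.632, 0.0599, 0.0294]
eef_rot: [0.668, 0.744, -0.0, -0.0]
ft_force: [0.3, -1.0, -0.1]
gripper_width: 0.822
grip_force: 25.0
position: [0.6327, 0.0603, 0.0282]
ft_force: [-0.7, 0.4, -0.8]
```

```bash
python3 -m creep '{"gripper":[0.3,0.3],"offset":[[-0.001,0,-0.002],[-0.001,0,-0.002]],"delta_rot":[[0,0,0],[0,0,0]]}'|grep -E 'pos|ft'
python3 -m creep '{"gripper":[0.17,0.14,0.13,0.13,0.13],"offset":[[0,0,0],[0,0,0],[0,0,0],[0,0,0],[0,0,0]],"delta_rot":[[0,0,0],[0,0,0],[0,0,0],[0,0,0],[0,0,0]]}'
python3 -m creep '{"gripper":[0.13,0.13,0.13,0.13,0.13,0,0,0],"offset":[[0,0,0.005],[0,0,0.015],[0,0,0.035],[0,0,0.07],[0,0,0.105],[0,0,0.12],[-0.03,-0.03,0.12],[-0.06,-0.06,0.12]],"delta_rot":[[0,0,0],[0,0,0],[0,0,0],[0,0,0],[0,0,0],[0,0,0],[0,0,0],[0,0,0]]}'
python3 -m creep '{"gripper":[0,0,0,0,0],"offset":[[-0.027,-0.03,0],[-0.055,-0.06,0],[-0.082,-0.09,0],[-0.11,-0.12,0],[-0.11,-0.12,0]],"delta_rot":[[0,0,-0.08],[0,0,-0.16],[0,0,-0.24],[0,0,-0.32],[0,0,-0.42]]}'
python3 - <<'E'
from m import *
c=snap('top');i=items(c);print(i)
cv2.imwrite('pics/p11.png',cv2.resize(c['bgr'][130:300,200:400],(800,600)[:2],interpolation=cv2.INTER_CUBIC))
E
```

```text
position: [0.6312, 0.0604, 0.0257]
ft_force: [0.3, 0.1, -0.4]
time_s: 28.77
position: [0.6313, 0.0604, 0.0256]
eef_rot: [0.668, 0.745, 0.0, 0.0]
ft_force: [0.5, 0.0, 0.7]
gripper_width: 0.868
grip_force: 0.0
time_s: 29.43
position: [0.5738, 0.0018, 0.148]
eef_rot: [0.666, 0.746, 0.002, 0.002]
ft_force: [-0.2, -0.9, -0.0]
gripper_width: 0.995
grip_force: 0.0
time_s: 29.85
position: [0.4572, -0.1221, 0.1464]
eef_rot: [0.811, 0.586, -0.002, -0.0]
ft_force: [-0.9, -0.0, -0.9]
gripper_width: 0.999
grip_force: 0.0
{'block': [array([627.6,  83.4,  83.8,  59.8,   1.7]), array([ 326.1, -276.5,   72.5,   30. ,  -15.9])], 'plane': [array([ 493. , -420.7,   76.9,   58. ,  -71.4]), array([439. ,  79.7,  71.3,  27.8,  -9. ]), array([435.8, -35.9,  72.3,  28.4,  30.2])]}
```

View pics/p11.png

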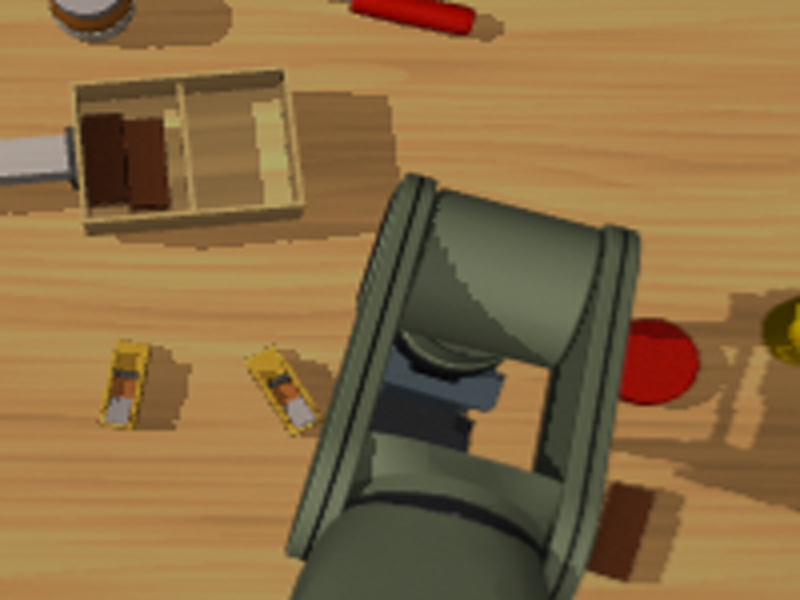

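Both blocks lie side by side in the inner bay (crop (103,160) and (146,163)). The third block hasn't moved, at (0.327, -0.276), yaw about -17°.

```bash
python3 -m creep '{"gripper":[0,0,0,0,0,0,0,0],"offset":[[-0.024,-0.028,0],[-0.048,-0.057,0],[-0.072,-0.086,0],[-0.096,-0.115,0],[-0.12,-0.143,0],[-0.129,-0.154,-0.02],[-0.129,-0.154,-0.05],[-0.129,-0.154,-0.08]],"delta_rot":[[0,0,0],[0,0,0],[0,0,0.014],[0,0,0.014],[0,0,0.014],[0,0,0.014],[0,0,0.014],[0,0,0.014]]}'
python3 -m creep '{"gripper":[0,0],"offset":[[0,0,-0.01],[0,0,-0.01]],"delta_rot":[[0,0,0],[0,0,0]]}'
```

```text
time_s: 30.57
position: [0.3345, -0.2744, 0.0663]
eef_rot: [0.804, 0.595, 0.001, 0.003]
ft_force: [-0.3, -0.3, -0.3]
gripper_width: 1.003
grip_force: 0.0
time_s: 30.73
position: [0.3326, -0.2715, 0.0538]
eef_rot: [0.803, 0.596, -0.0, -0.002]
ft_force: [0.4, 0.2, 0.0]
gripper_width: 0.998
grip_force: 0.0
```

```bash
python3 -m creep '{"gripper":[0,0,0,0,0,0],"offset":[[-0.0045,-0.0045,-0.01],[-0.0045,-0.0045,-0.03],[-0.0045,-0.0045,-0.042],[-0.0045,-0.0045,-0.05],[-0.0045,-0.0045,-0.05],[-0.0045,-0.0045,-0.05]],"delta_rot":[[0,0,0],[0,0,0],[0,0,0],[0,0,0],[0,0,0],[0,0,0]]}'
python3 -m creep '{"gripper":[0.1,0.2,0.25,0.3,0.3,0.3],"offset":[[0,0,0],[0,0,0],[0,0,0],[0,0,0],[0,0,0],[0,0,0]],"delta_rot":[[0,0,0],[0,0,0],[0,0,0],[0,0,0],[0,0,0],[0,0,0]]}' 25
python3 -m creep '{"gripper":[0.3,0.3,0.3,0.3,0.3,0.3,0.3,0.3],"offset":[[0,0,0.03],[0,0,0.07],[0,0,0.11],[0.025,0.028,0.14],[0.05,0.057,0.14],[0.075,0.085,0.14],[0.1,0.113,0.14],[0.125,0.141,0.14]],"delta_rot":[[0,0,0],[0,0,0],[0,0,0.1],[0,0,0.2],[0,0,0.3],[0,0,0.4],[0,0,0.4],[0,0,0.4]]}'
```

```text
time_s: 31.23
position: [0.3297, -0.2774, 0.0062]
eef_rot: [0.804, 0.595, 0.0, 0.001]
ft_force: [-0.1, 0.0, 0.5]
gripper_width: 0.994
grip_force: 0.0
time_s: 31.73
position: [0.3292, -0.2774, 0.0062]
eef_rot: [0.804, 0.595, 0.0, 0.001]
ft_force: [0.6, 0.5, 6.4]
gripper_width: 0.821
grip_force: 25.0
time_s: 32.4
position: [0.4546, -0.1345, 0.1459]
eef_rot: [0.67, 0.743, 0.0, 0.0]
ft_force: [0.4, -1.1, -0.3]
gripper_width: 0.821
grip_force: 25.0
```

```bash
python3 -m creep '{"gripper":[0.3,0.3,0.3,0.3,0.3,0.3,0.3,0.3],"offset":[[0.025,0.03,0],[0.05,0.06,0],[0.075,0.09,0],[0.1,0.121,0],[0.125,0.151,0],[0.15,0.181,0],[0.1755,0.212,0],[0.1755,0.212,-0.01]],"delta_rot":[[0,0,0],[0,0,0],[0,0,0],[0,0,0],[0,0,0],[0,0,0],[0,0,0],[0,0,0]]}'
python3 -m creep '{"gripper":[0.3,0.3],"offset":[[0,0,0],[0,0,-0.01]],"delta_rot":[[0,0,0],[0,0,0]]}'
```

```text
time_s: 33.07
position: [0.6349, 0.0818, 0.1366]
eef_rot: [0.668, 0.744, 0.004, 0.002]
ft_force: [-0.1, -0.2, -0.2]
gripper_width: 0.82
grip_force: 25.0
time_s: 33.23
position: [0.6295, 0.0759, 0.126]
eef_rot: [0.67, 0.743, 0.0, 0.001]
ft_force: [0.7, 0.7, -0.2]
gripper_width: 0.822
grip_force: 25.0
```

```bash
python3 -m creep '{"gripper":[0.3,0.3,0.3,0.3,0.3,0.3,0.3,0.3],"offset":[[0.0005,0.0015,-0.015],[0.0005,0.0015,-0.03],[0.0005,0.0015,-0.045],[0.0005,0.0015,-0.058],[0.0005,0.0015,-0.064],[0.0005,0.0015,-0.068],[0.0005,0.0015,-0.07],[0.0005,0.0015,-0.07]],"delta_rot":[[0,0,0],[0,0,0],[0,0,0],[0,0,0],[0,0,0],[0,0,0],[0,0,0],[0,0,0]]}'
python3 -m creep '{"gripper":[0.3,0.3],"offset":[[0,0,-0.002],[0,0,-0.002]],"delta_rot":[[0,0,0],[0,0,0]]}'|grep -E 'pos|ft'
python3 -m creep '{"gripper":[0.3,0.3],"offset":[[0,0,-0.0015],[0,0,-0.0015]],"delta_rot":[[0,0,0],[0,0,0]]}'|grep -E 'pos|ft'
```

```text
time_s: 33.9
position: [0.6297, 0.077, 0.0557]
eef_rot: [0.67, 0.742, 0.0, 0.0]
ft_force: [1.2, 0.2, -0.9]
gripper_width: 0.825
grip_force: 25.0
position: [0.6301, 0.0774, 0.054]
ft_force: [-0.2, -0.5, -0.5]
position: [0.6302, 0.0775, 0.0537]
ft_force: [-2.3, -0.9, 6.6]
```

```bash
python3 -m creep '{"gripper":[0.17,0.14,0.13,0.13,0.13],"offset":[[0,0,0.001],[0,0,0.001],[0,0,0.001],[0,0,0.001],[0,0,0.001]],"delta_rot":[[0,0,0],[0,0,0],[0,0,0],[0,0,0],[0,0,0]]}'
python3 -m creep '{"gripper":[0.13,0.13,0.13,0.13,0,0,0,0],"offset":[[0,0,0.005],[0,0,0.02],[0,0,0.055],[0,0,0.09],[-0.03,0.02,0.095],[-0.06,0.045,0.095],[-0.09,0.07,0.095],[-0.12,0.095,0.095]],"delta_rot":[[0,0,0],[0,0,0],[0,0,0],[0,0,0],[0,0,0],[0,0,0],[0,0,0],[0,0,0]]}'
python3 -m creep '{"gripper":[0,0,0],"offset":[[-0.03,0.025,0],[-0.05,0.055,0],[-0.05,0.055,0]],"delta_rot":[[0,0,-0.09],[0,0,-0.18],[0,0,-0.265]]}'
python3 - <<'E'
from m import *
c=snap('top');i=items(c);print(i)
cv2.imwrite('pics/p12.png',cv2.resize(c['bgr'][130:260,200:360],(720,585),interpolation=cv2.INTER_CUBIC))
E
```

```text
time_s: 34.65
position: [0.6297, 0.0775, 0.0528]
eef_rot: [0.67, 0.743, -0.0, -0.0]
ft_force: [0.1, 0.4, 0.2]
gripper_width: 0.869
grip_force: 0.0
time_s: 35.32
position: [0.5086, 0.1731, 0.1486]
eef_rot: [0.67, 0.742, 0.001, 0.0]
ft_force: [-0.3, 0.3, 0.1]
gripper_width: 0.999
grip_force: 0.0
time_s: 35.57
position: [0.4559, 0.2312, 0.1485]
eef_rot: [0.762, 0.648, 0.0, -0.001]
ft_force: [-0.3, 0.5, 0.0]
gripper_width: 1.005
grip_force: 0.0
{'block': [array([630.6,  83.5,  89.9,  59.8,   1.7])], 'plane': [array([ 492.8, -420.4,   79.6,   58. ,  -70.9]), array([439. ,  80. ,  71.3,  28.4,  -9. ]), array([436.6, -35.6,  70.8,  27. ,  31.6])]}
```

View pics/p12.png

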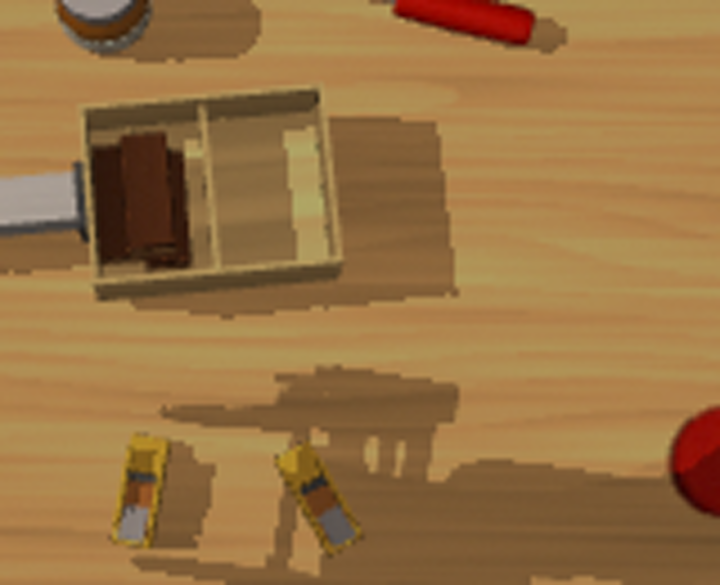

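Three blocks are in the inner bay, the third stacked on the other two at crop (150,190). The planes haven't moved, so plane0 at (0.439, 0.080), yaw -9°, is next.

```bash
python3 -m creep '{"gripper":[0,0,0,0,0,0,0,0],"offset":[[-0.004,-0.035,0],[-0.008,-0.07,0],[-0.012,-0.105,0],[-0.0155,-0.14,-0.01],[-0.0155,-0.151,-0.03],[-0.0155,-0.151,-0.06],[-0.0155,-0.151,-0.09],[-0.0155,-0.151,-0.09]],"delta_rot":[[0,0,0],[0,0,0],[0,0,0],[0,0,0],[0,0,0],[0,0,0],[0,0,0],[0,0,0]]}'
```

```text
time_s: 36.28
position: [0.4409, 0.0749, 0.0542]
eef_rot: [0.762, 0.647, -0.004, -0.002]
ft_force: [-1.3, -0.0, -0.0]
gripper_width: 1.003
grip_force: 0.0
```

```bash
python3 -m creep '{"gripper":[0,0,0],"offset":[[0,0,-0.015],[0,0,-0.02],[0,0,-0.02]],"delta_rot":[[0,0,0],[0,0,0],[0,0,0]]}'|grep pos
python3 -m creep '{"gripper":[0,0,0,0],"offset":[[0,0,-0.015],[0,0,-0.025],[0,0,-0.031],[0,0,-0.031]],"delta_rot":[[0,0,0],[0,0,0],[0,0,0],[0,0,0]]}'
python3 -m creep '{"gripper":[0.1,0.2,0.25,0.3,0.3,0.3],"offset":[[0,0,0],[0,0,0],[0,0,0],[0,0,0],[0,0,0],[0,0,0]],"delta_rot":[[0,0,0],[0,0,0],[0,0,0],[0,0,0],[0,0,0],[0,0,0]]}' 30
```

```text
position: [0.4443, 0.0763, 0.0381]
time_s: 36.87
position: [0.4443, 0.0765, 0.0071]
eef_rot: [0.762, 0.648, -0.0, -0.0]
ft_force: [0.1, -0.0, -0.1]
gripper_width: 0.998
grip_force: 0.0
time_s: 37.37
position: [0.4445, 0.0766, 0.0076]
eef_rot: [0.762, 0.648, 0.0, 0.0]
ft_force: [-1.1, 0.3, 5.7]
gripper_width: 0.783
grip_force: 30.0
```

```bash
python3 -m creep '{"gripper":[0.3,0.3,0.3,0.3,0.3,0.3,0.3,0.3],"offset":[[0,0,0.03],[0,0,0.065],[0.01,-0.003,0.1],[0.04,-0.013,0.12],[0.075,-0.024,0.12],[0.11,-0.035,0.12],[0.145,-0.047,0.12],[0.17,-0.055,0.12]],"delta_rot":[[0,0,0],[0,0,0],[0,0,0.1],[0,0,0.2],[0,0,0.269],[0,0,0.269],[0,0,0.269],[0,0,0.269]]}'
python3 -m creep '{"gripper":[0.3,0.3,0.3,0.3],"offset":[[0.0215,-0.007,0],[0.0215,-0.007,0],[0.0215,-0.007,0],[0.0215,-0.007,0]],"delta_rot":[[0,0,0],[0,0,0],[0,0,0],[0,0,0]]}'
```

```text
time_s: 38.03
position: [0.6172, 0.0202, 0.127]
eef_rot: [0.668, 0.744, 0.001, 0.001]
ft_force: [0.4, 0.4, -0.9]
gripper_width: 0.78
grip_force: 30.0
time_s: 38.37
position: [0.6347, 0.0146, 0.1263]
eef_rot: [0.668, 0.744, -0.001, -0.001]
ft_force: [1.0, -0.8, -1.0]
gripper_width: 0.78
grip_force: 30.0
```

```bash
python3 -m creep '{"gripper":[0.3,0.3,0.3,0.3,0.3,0.3,0.3,0.3],"offset":[[0.001,0,-0.02],[0.001,0,-0.045],[0.001,0,-0.065],[0.001,0,-0.08],[0.001,0,-0.088],[0.001,0,-0.093],[0.001,0,-0.095],[0.001,0,-0.095]],"delta_rot":[[0,0,0],[0,0,0],[0,0,0],[0,0,0],[0,0,0],[0,0,0],[0,0,0],[0,0,0]]}'
python3 -m creep '{"gripper":[0.3,0.3],"offset":[[0,0,-0.002],[0,0,-0.002]],"delta_rot":[[0,0,0],[0,0,0]]}'|grep -E 'pos|ft'
python3 -m creep '{"gripper":[0.3,0.3],"offset":[[0,0,-0.002],[0,0,-0.002]],"delta_rot":[[0,0,0],[0,0,0]]}'|grep -E 'pos|ft'
```

```text
time_s: 39.03
position: [0.6368, 0.0146, 0.0324]
eef_rot: [0.668, 0.744, 0.0, 0.0]
ft_force: [0.1, 0.5, -0.4]
gripper_width: 0.783
grip_force: 30.0
position: [0.6373, 0.0145, 0.0307]
ft_force: [-0.5, 0.2, -1.5]
position: [0.6368, 0.0144, 0.0281]
ft_force: [-0.6, -0.4, -1.0]
```

```bash
python3 -m creep '{"gripper":[0.3,0.3],"offset":[[0,0,-0.002],[0,0,-0.002]],"delta_rot":[[0,0,0],[0,0,0]]}'|grep -E 'pos|ft'
python3 -m creep '{"gripper":[0.2,0.16,0.15,0.15,0.15],"offset":[[0,0,0],[0,0,0],[0,0,0],[0,0,0],[0,0,0]],"delta_rot":[[0,0,0],[0,0,0],[0,0,0],[0,0,0],[0,0,0]]}'
python3 -m creep '{"gripper":[0.15,0.15,0.15,0.15,0.05,0,0,0],"offset":[[0,0,0.005],[0,0,0.02],[0,0,0.055],[0,0,0.09],[0,0,0.12],[-0.03,0.02,0.12],[-0.06,0.04,0.12],[-0.09,0.06,0.12]],"delta_rot":[[0,0,0],[0,0,0],[0,0,0],[0,0,0],[0,0,0],[0,0,0],[0,0,0],[0,0,0]]}'
python3 -m creep '{"gripper":[0,0,0,0,0],"offset":[[-0.025,0.025,0],[-0.05,0.05,0],[-0.075,0.075,0],[-0.09,0.09,0],[-0.09,0.09,0]],"delta_rot":[[0,0,0.1],[0,0,0.2],[0,0,0.3],[0,0,0.4],[0,0,0.43]]}'
python3 - <<'E'
from m import *
c=snap('top');i=items(c);print(i)
cv2.imwrite('pics/p13.png',cv2.resize(c['bgr'][130:260,200:360],(720,585),interpolation=cv2.INTER_CUBIC))
E
```

```text
position: [0.6373, 0.0145, 0.0275]
ft_force: [-2.6, -1.2, 6.9]
time_s: 39.95
position: [0.6367, 0.0145, 0.0257]
eef_rot: [0.668, 0.744, -0.0, -0.0]
ft_force: [-0.1, 1.3, 0.4]
gripper_width: 0.851
grip_force: 0.0
time_s: 40.62
position: [0.5461, 0.0748, 0.1469]
eef_rot: [0.669, 0.743, 0.001, 0.001]
ft_force: [-0.3, 1.1, -0.1]
gripper_width: 1.005
grip_force: 0.0
time_s: 41.03
position: [0.4534, 0.1666, 0.1464]
eef_rot: [0.491, 0.871, -0.0, -0.001]
ft_force: [-0.7, -0.0, -1.2]
gripper_width: 0.999
grip_force: 0.0
{'block': [array([630.7,  83.5,  89.8,  59.8,   1.7])], 'plane': [array([635.2,  16.1,  73.6,  27.4,   6. ]), array([ 492.7, -419.9,   78.6,   58.1,  -71.4]), array([436.2, -35.8,  69.2,  28.5,  29.7])]}
```

View pics/p13.png

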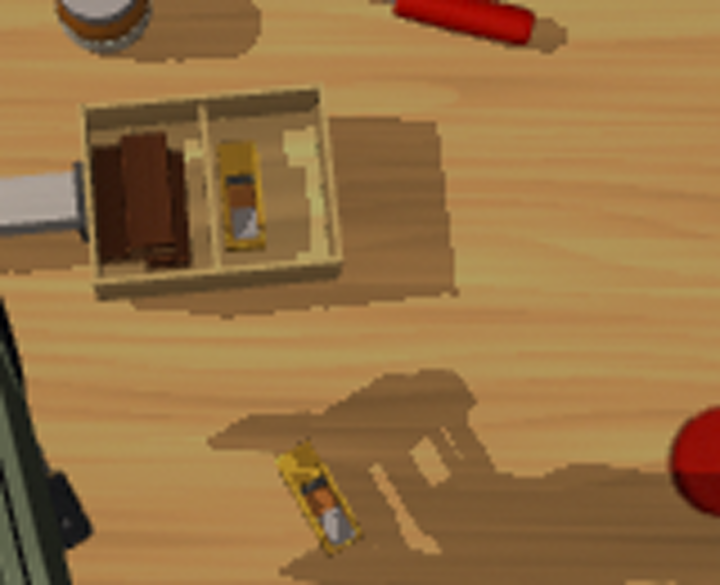

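Plane0 is in the outer bay at crop (242,195). Plane1 remains at (0.436, -0.036), yaw about 30°.

```bash
python3 -m creep '{"gripper":[0,0,0,0,0,0,0,0],"offset":[[-0.003,-0.035,0],[-0.006,-0.07,0],[-0.009,-0.105,0],[-0.012,-0.14,0],[-0.0155,-0.175,-0.01],[-0.0155,-0.2026,-0.03],[-0.0155,-0.2026,-0.065],[-0.0155,-0.2026,-0.1]],"delta_rot":[[0,0,0],[0,0,0],[0,0,0],[0,0,0],[0,0,0],[0,0,0],[0,0,0],[0,0,0]]}'|grep pos
python3 -m creep '{"gripper":[0,0,0],"offset":[[0,0,-0.005],[0,0,-0.005],[0,0,-0.005]],"delta_rot":[[0,0,0],[0,0,0],[0,0,0]]}'
```

```text
position: [0.443, -0.0404, 0.0463]
time_s: 42.0
position: [0.4424, -0.0382, 0.0419]
eef_rot: [0.494, 0.869, 0.0, 0.001]
ft_force: [1.0, 0.9, 0.1]
gripper_width: 1.0
grip_force: 0.0
```

```bash
python3 -m creep '{"gripper":[0,0,0,0,0,0],"offset":[[-0.0045,0.002,0],[-0.0045,0.002,-0.01],[-0.0045,0.002,-0.024],[-0.0045,0.002,-0.033],[-0.0045,0.002,-0.036],[-0.0045,0.002,-0.036]],"delta_rot":[[0,0,0],[0,0,0],[0,0,0],[0,0,0],[0,0,0],[0,0,0]]}'
python3 -m creep '{"gripper":[0.1,0.2,0.25,0.3,0.3,0.3],"offset":[[0,0,0],[0,0,0],[0,0,0],[0,0,0],[0,0,0],[0,0,0]],"delta_rot":[[0,0,0],[0,0,0],[0,0,0],[0,0,0],[0,0,0],[0,0,0]]}' 30
```

```text
time_s: 42.5
position: [0.4368, -0.0359, 0.0052]
eef_rot: [0.494, 0.869, 0.0, 0.0]
ft_force: [-0.8, 0.1, 0.4]
gripper_width: 0.998
grip_force: 0.0
time_s: 43.0
position: [0.4374, -0.0362, 0.0055]
eef_rot: [0.494, 0.869, 0.0, 0.001]
ft_force: [0.1, 1.2, 6.1]
gripper_width: 0.787
grip_force: 30.0
```

```bash
python3 -m creep '{"gripper":[0.3,0.3,0.3,0.3,0.3,0.3,0.3,0.3],"offset":[[0,0,0.03],[0,0,0.065],[0.01,0.001,0.1],[0.045,0.004,0.12],[0.08,0.008,0.12],[0.115,0.011,0.12],[0.15,0.014,0.12],[0.185,0.018,0.12]],"delta_rot":[[0,0,0],[0,0,0],[0,0,-0.1],[0,0,-0.2],[0,0,-0.3],[0,0,-0.4],[0,0,-0.43],[0,0,-0.43]]}'
python3 -m creep '{"gripper":[0.3,0.3,0.3,0.3],"offset":[[0.0176,0.0012,0],[0.0176,0.0012,0],[0.0176,0.0012,0],[0.0176,0.0012,0]],"delta_rot":[[0,0,0],[0,0,0],[0,0,0],[0,0,0]]}'
```

```text
time_s: 43.67
position: [0.6228, -0.0181, 0.1246]
eef_rot: [0.669, 0.743, -0.0, -0.0]
ft_force: [0.7, -0.7, 0.1]
gripper_width: 0.786
grip_force: 30.0
time_s: 44.0
position: [0.6377, -0.0171, 0.1241]
eef_rot: [0.668, 0.744, -0.001, -0.001]
ft_force: [-1.6, -0.0, -0.5]
gripper_width: 0.783
grip_force: 30.0
```

```bash
python3 -m creep '{"gripper":[0.3,0.3,0.3,0.3,0.3,0.3,0.3,0.3],"offset":[[0.0015,0,-0.02],[0.0015,0,-0.045],[0.0015,0,-0.065],[0.0015,0,-0.08],[0.0015,0,-0.088],[0.0015,0,-0.093],[0.0015,0,-0.096],[0.0015,0,-0.096]],"delta_rot":[[0,0,0],[0,0,0],[0,0,0],[0,0,0],[0,0,0],[0,0,0],[0,0,0],[0,0,0]]}'
python3 -m creep '{"gripper":[0.3,0.3],"offset":[[0,0,-0.002],[0,0,-0.002]],"delta_rot":[[0,0,0],[0,0,0]]}'|grep -E 'pos|ft'
python3 -m creep '{"gripper":[0.3,0.3],"offset":[[0,0,-0.002],[0,0,-0.002]],"delta_rot":[[0,0,0],[0,0,0]]}'|grep -E 'pos|ft'
```

```text
time_s: 44.67
position: [0.6407, -0.017, 0.0293]
eef_rot: [0.668, 0.744, 0.0, 0.0]
ft_force: [0.1, -0.8, -0.4]
gripper_width: 0.785
grip_force: 30.0
position: [0.6413, -0.017, 0.0277]
ft_force: [0.2, -0.8, -1.0]
position: [0.641, -0.017, 0.0251]
ft_force: [0.5, 0.8, -0.9]
```

```bash
python3 -m creep '{"gripper":[0.3,0.3],"offset":[[0,0,-0.002],[0,0,-0.002]],"delta_rot":[[0,0,0],[0,0,0]]}'|grep -E 'pos|ft'
python3 -m creep '{"gripper":[0.2,0.16,0.15,0.15,0.15],"offset":[[0,0,0],[0,0,0],[0,0,0],[0,0,0],[0,0,0]],"delta_rot":[[0,0,0],[0,0,0],[0,0,0],[0,0,0],[0,0,0]]}'
python3 -m creep '{"gripper":[0.15,0.15,0.15,0.15,0.05,0,0,0],"offset":[[0,0,0.005],[0,0,0.02],[0,0,0.055],[0,0,0.09],[0,0,0.12],[-0.03,0.02,0.12],[-0.06,0.04,0.12],[-0.09,0.06,0.12]],"delta_rot":[[0,0,0],[0,0,0],[0,0,0],[0,0,0],[0,0,0],[0,0,0],[0,0,0],[0,0,0]]}'
python3 -m creep '{"gripper":[0,0,0,0,0],"offset":[[-0.025,0.025,0],[-0.05,0.05,0],[-0.075,0.075,0],[-0.1,0.1,0],[-0.12,0.12,0]],"delta_rot":[[0,0,0],[0,0,0],[0,0,0],[0,0,0],[0,0,0]]}'
python3 - <<'E'
from m import *
c=snap('top');print(items(c));d=snap('side')
o=np.hstack([cv2.resize(c['bgr'][120:250,150:350],(440,286),interpolation=cv2.INTER_CUBIC),cv2.resize(d['bgr'][110:240,190:350],(352,286),interpolation=cv2.INTER_CUBIC)])
cv2.imwrite('pics/p14.png',o)
h,s,v=hsv(c);m=(s<50)&(v>110);m[:155]=0;m[190:]=0;m[:,:160]=0;m[:,300:]=0
for k in comps(m,100): print(rect(c,k,.0755))
E
```

```text
position: [0.6413, -0.0169, 0.0245]
ft_force: [-3.2, 0.2, 6.6]
time_s: 45.58
position: [0.6409, -0.0169, 0.0227]
eef_rot: [0.668, 0.744, -0.0, -0.0]
ft_force: [0.2, -0.4, -0.5]
gripper_width: 0.851
grip_force: 0.0
time_s: 46.25
position: [0.5502, 0.0434, 0.1438]
eef_rot: [0.669, 0.744, 0.001, 0.001]
ft_force: [-0.3, 0.9, 0.3]
gripper_width: 1.001
grip_force: 0.0
time_s: 46.67
position: [0.4289, 0.1642, 0.1434]
eef_rot: [0.668, 0.744, 0.0, -0.0]
ft_force: [1.0, 1.1, -0.0]
gripper_width: 1.001
grip_force: 0.0
{'block': [array([630.6,  83.5,  89.9,  59.8,   1.7])], 'plane': [array([637.5,  -1.5,  75.4,  63.4,   6.5]), array([ 492.8, -419.9,   78.6,   58. ,  -71.4])]}
[615.4 186.1 128.4  30.1 -83.9]
```

View pics/p14.png

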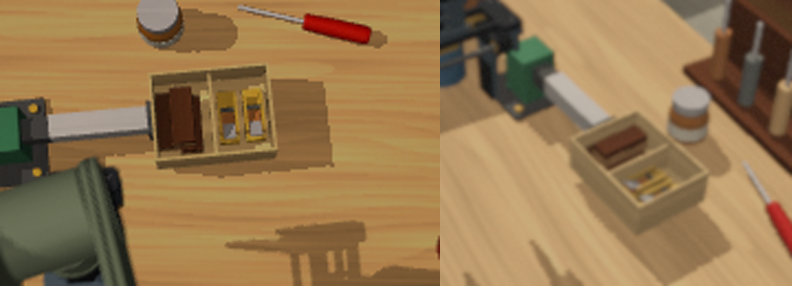

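All three blocks are in the inner bay (185,118) and both planes in the outer bay (240,115). The tube still reads (615.4, 186.1), as it did after the lock check, and the gripper is clear. I'll hand in.

```bash
python3 -m creep '{"gripper":[0,0,0,0],"offset":[[0,0,0],[0,0,0],[0,0,0],[0,0,0]],"delta_rot":[[0,0,0],[0,0,0],[0,0,0],[0,0,0]]}'|grep time; python3 -c "
from workcell import robot
print(robot.sign_off())"
```

```text
time_s: 47.1
the job is handed in; nothing more can be done
None
```

The caddy arm is pushed home on the stub and a pull test showed it locked (the button itself was hidden from the camera); then all three sanding blocks went into the inner bay, one stacked on the other two, and both planes into the outer bay; the job was handed in at 47 s.

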